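Top up the feeder, press its button cap home and hold it down

ROBOT

A 6-joint arm with a two-finger parallel gripper is mounted at the origin on the work surface. World frame = base frame: x ahead of the robot, y to its left, z up, the work surface at z = 0. Lengths are in m, angles in rad, forces in N, time in s.
With the tool pointing down it reaches from about 0.25 to 0.725 m from the base axis. Payload 4 kg.
Tool frame: the origin (TCP) lies at the very end of the fingers, on their centre line; the grasp point (between the pads) lies 19 mm behind it; x points along the fingers, z is the direction in which the jaws open and shut, and the axes are right-handed (so a half turn about x gives the same grasp; the last joint's range is limited). The gripper opens to 85 mm and grips with 20 to 120 N. Pads are 22 mm wide; open, the fingers measure 114 mm over their backs; the gripper's body (76 mm by 85 mm) begins 54 mm behind the grasp point. The pads swing forward as they close: fully open they stand 13 mm farther back than shut.
Start: joints at [0, 0.241, 0.005, 1.335, 0, 1.571], TCP at [0.5, -0, 0.231] pointing down, gripper open.
Joint ranges: [-2.72, 2.72], [-1.05, 1.87], [-1.09, 1.28], [-1.99, 2.15], [-1.42, 1.44], [-3.14, 3.14]. Speed limits (rad/s): [2.79, 2.79, 3.14, 3.14, 3.14, 3.14].

INTERFACE

Orientations are given as a unit quaternion [x, y, z, w].
In Python, from workcell import bot gives the robot as it stands.
- The arm moves only by the tool apply_moves, never from a script. Its argument "targets" is one flat list of numbers, 7 for each row, row after row: the shift along the tool's x, y, z in units of 25 cm (1.0 is 25 cm), then the turn, a rotation vector about the tool's x, y, z in units of 0.5 rad (1.0 is 0.5 rad), then the opening, from 0 (shut) to 1 (fully open). In form: [tx, ty, tz, wx, wy, wz, claw, tx, ty, tz, wx, wy, wz, claw, ...]. A call has 1 to 12 rows; each row is the pose to reach, as a shift and turn from the pose commanded when the call began, along the tool's axes at that moment; what a row does not reach only later rows make up. A row lasts 1/12 s, in which the tool goes at most 41.7 mm and 7.16 degrees, less where a joint would pass 70% of its speed; a pose out of reach is approached as far as the arm can. A call with a number of a shift or a turn outside -1 to 1 is refused whole. A call with a gripper value outside its range is refused whole. The fingers move at their own pace and stop on an object; the grip force is fixed at half the most. Time passes only in rows, so rows that repeat a pose let the fingers close. It gives the time, the measured TCP pose, the force and the opening at its end, in the units of the state.
- bot.get_obs(): the state, without advancing time (a new reading comes with each control period).
- bot.camera(name): name is "scene" or "side" or "wrist"; returns (picture, depth): 480x640x3 uint8, red, green, blue; 480x640 float32, m along the optical axis (not along the pixel's ray), 0 where there is no reading.
- bot.camera_params(name): a dict with "fx", "fy", "cx", "cy" (pixels), "T" (4x4, takes a point from camera to world coordinates); the wrist camera has in their place "tool_from_camera" (4x4, takes a point from camera to tool coordinates, whose origin is the TCP and whose axes are the tool frame's). Camera axes: x right, y up, looking along -z (the intrinsics and any distortion apply to the point x, -y, -z); pixel columns grow to the right and rows downward; lengths in m; the calibration is good to about 2 mm. The wrist camera is an equidistant fisheye: a pixel r from the principal point sees the ray r / f radians off the axis. A picture is of the moment at which its call begins: read the wrist's pose just before it. camera_params takes no time and is no camera call.
- bot.job_done(): hands the job in, once; it reports no verdict.
The state is a dict: "clock": time; "joint_pos": joint angles; "joint_vel": joint speeds; "tau": joint torques, N m; "eef_pos": TCP position; "tool_rot": TCP orientation; "ft_force": force on the tool from outside, world axes, zero at the start; "ft_torque": the same for the moment, N m; "grip_width": finger opening in m.
Only numpy, scipy, OpenCV 4.12 (cv2) and the standard library are available. Lean on these libraries where they do the work, as an engineer would, in place of code of your own. Each camera call takes 0.05 s, during which the arm holds its last target.

TASK

Use the scoop to take biscuits from the long tray and tip at least two of them into the round feeder's bowl without touching the biscuits with the fingers, then lay the scoop back flat on the counter and let go of it. Next take the loose button cap and press it straight down onto the stud in the middle of the feeder until it clicks, and keep pressing past the click so that the button underneath goes down too. Finish while still holding the button down with the cap; leave the canister, saucer, teaspoon and stacked empty trays where they are.

Things in the scene. Friction and masses are not known exactly. Their poses are not given: they have to be found in the camera images.
- feeder: round white feeder fixed to the counter, ribbed round the outside on a 216 mm grey foot ring: an open bowl 204 mm across and 50 mm high with 4 mm walls; a 40 mm thick round pillar rises in its middle to 60 mm above the counter and carries the steel button stud. Origin on the counter at its centre, z up
- bowl (a point): centre of the feeder's bowl floor, 12 mm above the counter; biscuits go in the ring-shaped space round the pillar (from 26 to about 94 mm from the centre)
- stud_top (a point): centre of the top of the upright steel stud (22 mm thick, 23 mm tall above the pillar, its top bevelled to 15 mm across), about 83 mm above the counter; the stud moves down with the button. Four sprung balls stick out 3.5 mm from its side, their middles 6 mm below its top; the cap's lip must be forced past them with a peak of about 5 to 8 N, then the force drops (the click) and the cap's ceiling lands on the stud top
- button (a joint): how far the sprung button stud is pressed down, m: 0 up, 0.005 fully down. It starts to move at about 10 N, fully down takes about 16 N, and it springs back up when let go
- cap: the loose button cap as a whole, white plastic, 30 g; origin at the centre of its open underside
- cap_center (a point): centre of the loose button cap, half-way up: a round white cap 44 mm in diameter, 30 mm tall, open side down, standing on the counter. Bore 25 mm wide at the mouth lip (4 mm high), 32 mm wide behind it; its ceiling is 14.5 mm above its lower rim, 0.5 mm below this point, so when snapped home this point lies level with the stud top (0.5 mm above it)
- tray: long open aluminium tray fixed to the counter, 165 x 94 x 30 mm outside, 4 mm walls, 4 mm floor; origin on its underside at the centre, x along its length; the biscuits lie against its end at -x, the end at +x is empty
- tray_floor (a point): centre of the tray's inner floor, 4 mm above the counter, axes as the tray; inner ends at x = -78.5 and +78.5 mm, inner sides at y = -43 and +43 mm
- scoop: the scoop as a whole, 110 g; origin at the centre of the underside of its pan
- scoop_grip (a point): grip point on the scoop's black handle. Steel scoop: flat pan 72 x 72 mm, 2 mm thick, side and back walls to 26 mm, open at its lip (-x). The handle, 16 mm thick (along y) and 22 mm deep, rises backwards (+x) at 45 degrees from the back wall, 80 mm long, top about 90 mm high. The pan's underside lies 58 mm below this point, its lip edge 102 mm towards -x and its back edge 30 mm towards -x. Axes as the scoop: x from lip to handle, z up when it lies flat
- biscuit0_center (a point): centre of a hard round biscuit, 22 mm in diameter, 18 mm tall, bevelled edges, 10 g, slippery
- biscuit1_center (a point): centre of a hard round biscuit, 22 mm in diameter, 18 mm tall, bevelled edges, 10 g, slippery
- biscuit2_center (a point): centre of a hard round biscuit, 22 mm in diameter, 18 mm tall, bevelled edges, 10 g, slippery
- biscuit3_center (a point): centre of a hard round biscuit, 22 mm in diameter, 18 mm tall, bevelled edges, 10 g, slippery
- biscuit4_center (a point): centre of a hard round biscuit, 22 mm in diameter, 18 mm tall, bevelled edges, 10 g, slippery
- biscuit5_center (a point): centre of a hard round biscuit, 22 mm in diameter, 18 mm tall, bevelled edges, 10 g, slippery
- canister: closed green plastic canister, 90 mm wide, 130 mm tall; bystander; origin at its underside
- saucer: ceramic saucer, 130 mm wide, 18 mm tall; bystander; origin at its underside
- teaspoon: steel teaspoon, 140 mm long; bystander; origin at its underside
- empties: stack of two empty aluminium trays, 142 x 112 x 46 mm; bystander; origin at its underside
Things that resemble listed ones, but are neither listed nor needed, are in the scene too. Of the things shaped like the cap, the white one is meant.

How it is judged:
By the outcome, as a careful person would: the job done as asked, in the order asked, and still so for the second after the job is handed in, while the arm keeps its last pose, push and grip.
It also fails if it takes over 72 s, if anything falls off the work surface, if the arm or the gripper's body presses on something with over 40 N, if the wrist force passes 120 N, or if a joint passes its speed limit or range.

## Working session

There is one attempt and no reset: what is moved stays moved. The work goes in short steps, Python scripts to look and compute and a tool call to move; the robot and the scene stay as the last step left them, time stands still between calls to the robot, and variables do not carry over. Pictures are saved under pics/ and viewed, and the job is handed in when it is done.

Besides the shell and the picture viewer there is one more tool, called after "Request:" by a JSON object that holds its "fn" and its "kwargs", one argument or row to a line. apply_moves: Moves the arm, as the interface text tells. Its arguments: {"type":"object","properties":{"targets":{"type":"array"}},"required":["targets"]}

```bash
ls; mkdir -p pics
python3 - <<'E'
from workcell import bot
import cv2,json
import numpy as np
o=bot.get_obs();print({k:np.round(v,3).tolist() for k,v in o.items()})
for n in ["scene","side","wrist"]:
    im,d=bot.camera(n); cv2.imwrite(f"pics/{n}0.png",im[:,:,::-1]); np.save(f"pics/{n}0_d.npy",d); np.save(f"pics/{n}0.npy",im)
    p=bot.camera_params(n);print(n,{k:np.round(v,4).tolist() for k,v in p.items()})
E
```

```text
pics
{'clock': 0.0, 'joint_pos': [0.0, 0.241, 0.004, 1.335, -0.0, 1.571], 'joint_vel': [0.0, 0.001, -0.001, 0.0, -0.0, 0.001], 'tau': [0.001, -37.232, 25.241, 0.017, 0.0, 0.0], 'eef_pos': [0.499, -0.0, 0.23], 'tool_rot': [-0.0, 0.708, -0.0, 0.706], 'ft_force': [0.974, -1.378, -0.488], 'ft_torque': [-0.019, -0.016, -0.05], 'grip_width': 0.086}
scene {'fx': 441.3521, 'fy': 441.3521, 'cx': 322.221, 'cy': 237.8665, 'T': [[0.556, -0.5843, 0.5911, 1.1977], [0.8311, 0.3972, -0.3892, -0.4153], [-0.0073, 0.7077, 0.7065, 0.8138], [0.0, 0.0, 0.0, 1.0]]}
side {'fx': 435.8563, 'fy': 435.8563, 'cx': 323.997, 'cy': 239.2937, 'T': [[0.9083, 0.2252, -0.3525, 0.182], [-0.4182, 0.4758, -0.7737, -0.8312], [-0.0065, 0.8502, 0.5264, 0.6695], [0.0, 0.0, 0.0, 1.0]]}
wrist {'fx': 371.6483, 'fy': 371.6483, 'cx': 319.9485, 'cy': 245.2794, 'tool_from_camera': [[0.0007, 0.2847, -0.9586, -0.1415], [0.0001, 0.9586, 0.2847, 0.0724], [1.0, -0.0003, 0.0006, 0.0006], [0.0, 0.0, 0.0, 1.0]]}
```

View pics/scene0.png

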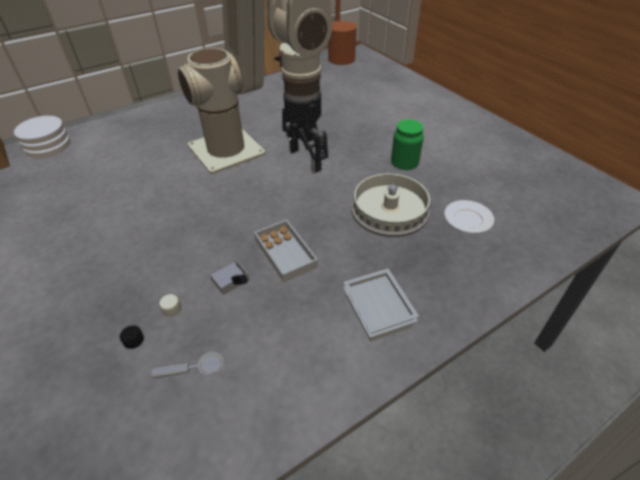

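View pics/side0.png

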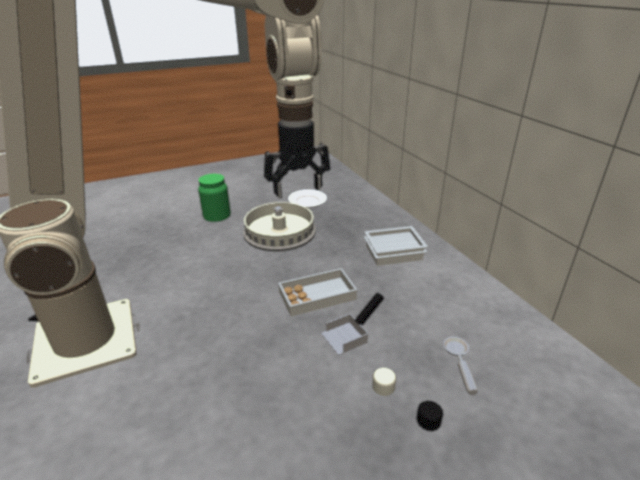

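View pics/wrist0.png

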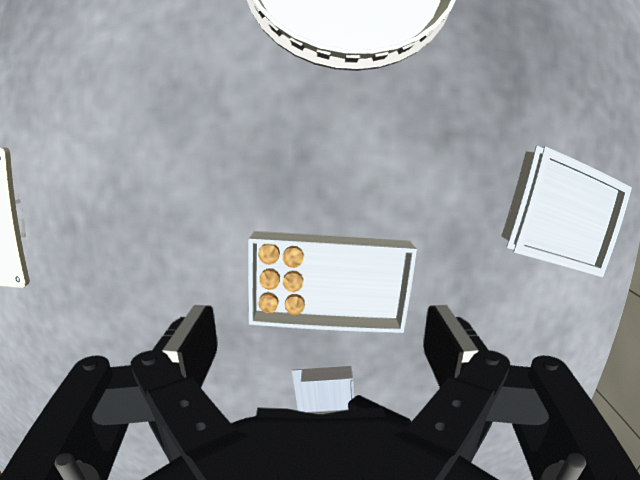

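```bash
cat > h.py <<'E'
import numpy as np,cv2
from workcell import bot
from scipy.spatial.transform import Rotation as R
def shot(n,tag,scale=1):
    o=bot.get_obs(); im,d=bot.camera(n); p=bot.camera_params(n)
    if n=="wrist":
        T=np.eye(4);T[:3,:3]=R.from_quat(o["tool_rot"]).as_matrix();T[:3,3]=o["eef_pos"]; p["T"]=T@np.array(p["tool_from_camera"])
    cv2.imwrite(f"pics/{tag}.png",im[:,:,::-1]); np.savez(f"pics/{tag}.npz",im=im,d=d,n=n,**{k:np.array(v) for k,v in p.items()})
    return load(tag)
def load(tag):
    z=np.load(f"pics/{tag}.npz"); return {k:z[k] for k in z.files}
def raycam(s,u,v):
    u=np.asarray(u,float);v=np.asarray(v,float)
    x=(u-s["cx"])/s["fx"];y=(v-s["cy"])/s["fy"]
    if str(s["n"])=="wrist":
        th=np.hypot(x,y);k=np.where(th>1e-9,np.sin(th)/np.maximum(th,1e-9),1)
        c=np.stack([x*k,-y*k,-np.cos(th)],-1)
    else: c=np.stack([x,-y,-np.ones_like(x)],-1)
    return c
def plane(s,u,v,z):
    d=raycam(s,u,v)@s["T"][:3,:3].T;o=s["T"][:3,3]
    t=(z-o[2])/d[...,2]; return o+t[...,None]*d
def deproj(s,u,v):
    c=raycam(s,u,v); dz=s["d"][np.asarray(v,int),np.asarray(u,int)]
    c=c/(-c[...,2:3])*dz[...,None]; return c@s["T"][:3,:3].T+s["T"][:3,3]
def cloud(s):
    v,u=np.mgrid[0:480,0:640]; return deproj(s,u,v)
def proj(s,P):
    P=np.atleast_2d(P);c=(P-s["T"][:3,3])@s["T"][:3,:3]
    x,y,z=c[:,0],-c[:,1],-c[:,2]
    if str(s["n"])=="wrist":
        r=np.hypot(x,y);th=np.arctan2(r,z);k=th/np.maximum(r,1e-9)
        return np.stack([s["cx"]+s["fx"]*x*k,s["cy"]+s["fy"]*y*k],-1)
    return np.stack([s["cx"]+s["fx"]*x/z,s["cy"]+s["fy"]*y/z],-1)
E
python3 - <<'E'
from h import *
for n in ["scene","side","wrist"]:
    p=bot.camera_params(n);im=np.load(f"pics/{n}0.npy");d=np.load(f"pics/{n}0_d.npy")
    if n=="wrist":
        o=bot.get_obs();T=np.eye(4);T[:3,:3]=R.from_quat(o["tool_rot"]).as_matrix();T[:3,3]=o["eef_pos"]; p["T"]=T@np.array(p["tool_from_camera"])
    np.savez(f"pics/{n}0.npz",im=im,d=d,n=n,**{k:np.array(v) for k,v in p.items()})
    s=load(n+"0");C=cloud(s)
    P={"scene":{"scoop":(228,280),"cap":(170,300),"black":(132,333),"bis":(276,238),"stud":(393,187),"feeder":(392,203),"counter":(220,330)},
       "side":{"scoop":(347,334),"handle":(372,306),"cap":(384,376),"black":(430,410),"stud":(279,209),"counter":(300,380)},
       "wrist":{"trayfloor":(350,280),"scoop":(325,395),"counter":(180,200),"traynw":(252,240),"b":(270,254),"b2":(293,304)}}[n]
    for k,(u,v) in P.items(): print(n,k,np.round(C[v,u],4))
s=load("side0");crop=cv2.resize(s["im"][270:440,260:500,::-1],None,fx=3.2,fy=3.2,interpolation=cv2.INTER_CUBIC);cv2.imwrite("pics/crop1.png",crop)
E
```

```text
scene scoop [ 0.5115 -0.2329  0.0033]
scene cap [ 0.5167 -0.37    0.0326]
scene black [ 0.5518 -0.4654  0.0295]
scene bis [ 0.4701 -0.0768  0.0225]
scene stud [0.5352 0.246  0.0851]
scene feeder [0.546  0.2395 0.0406]
scene counter [ 0.627  -0.3067  0.    ]
side scoop [ 0.5119 -0.2226  0.0016]
side handle [ 0.567  -0.228   0.0641]
side cap [ 0.5102 -0.3739  0.029 ]
side black [ 0.5438 -0.469   0.0274]
side stud [0.5284 0.2422 0.0803]
side counter [ 3.742e-01 -2.930e-01 -3.000e-04]
wrist trayfloor [ 0.5316 -0.0755  0.0041]
wrist scoop [ 0.5059 -0.2344  0.0016]
wrist counter [ 0.3505  0.0119 -0.0005]
wrist traynw [ 0.4337 -0.0241  0.0294]
wrist b [ 0.4496 -0.041   0.0209]
wrist b2 [ 0.4714 -0.0958  0.0213]
```

View pics/crop1.png

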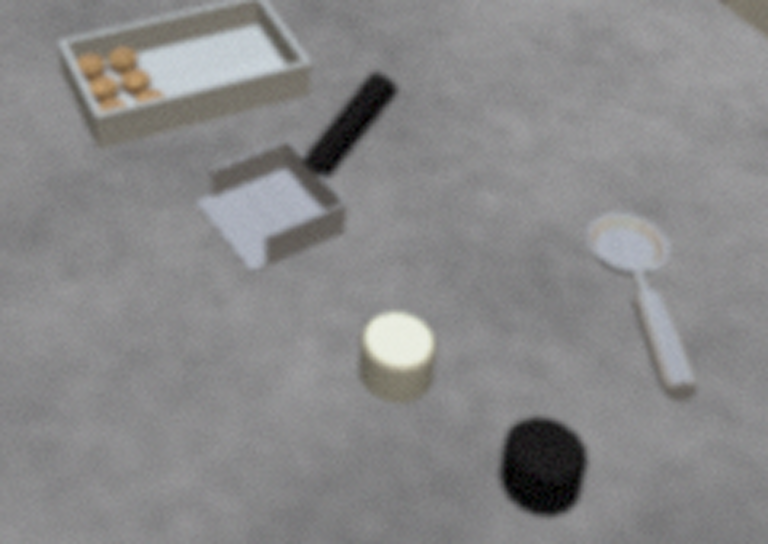

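Run:
```python
from h import *
for n in ["scene","side","wrist"]:
    s=load(n+"0");C=cloud(s);im=s["im"].astype(int)
    print(n)
    reg=(C[...,0]>.42)&(C[...,0]<.65)&(C[...,1]>-.31)&(C[...,1]<-.16)&(s["d"]>0)
    dark=im.max(-1)<60
    h=reg&dark&(C[...,2]>.015)&(C[...,2]<.12)
    P=C[h]
    if len(P)>10 and n!="wrist":
        m=P.mean(0);w=np.linalg.svd(P-m)[2][0];print(" handle",len(P),np.round(m,4),np.round(w*np.sign(w[2]),3),np.round(P.min(0),3),np.round(P.max(0),3))
    r=reg&~dark&(C[...,2]>.006)&(C[...,2]<.04);P=C[r]
    if len(P)>10:
        print(" walls",len(P),P.min(0).round(3),P.max(0).round(3),cv2.minAreaRect((P[:,:2]*1000).astype(np.float32)))
    p=reg&~dark&(C[...,2]>-.003)&(C[...,2]<.006)
    # biscuits
    hsv=cv2.cvtColor(s["im"],cv2.COLOR_RGB2HSV)
    b=(hsv[...,1]>110)&(hsv[...,0]<25)&(C[...,0]>.4)&(C[...,0]<.65)&(C[...,1]>-.2)&(C[...,1]<.05)
    k,l,st,ce=cv2.connectedComponentsWithStats(b.astype(np.uint8))
    for i in range(1,k):
        if st[i,4]>30: print(" bis",ce[i].round(1),st[i,4],plane(s,*ce[i],0.02).round(4))
    # tray rim
    t=(C[...,0]>.4)&(C[...,0]<.65)&(C[...,1]>-.16)&(C[...,1]<.05)&(abs(C[...,2]-.030)<.003)&~b
    print(" tray",cv2.minAreaRect((C[t][:,:2]*1000).astype(np.float32)))
    # cap
    q=(np.hypot(C[...,0]-.515,C[...,1]+.371)<.06)&(C[...,2]>.026)&(C[...,2]<.036)
    if q.sum()>20: 
        P=C[q];print(" cap top",cv2.minEnclosingCircle((P[:,:2]*1000).astype(np.float32)),P[:,2].mean(),len(P))
    q=(np.hypot(C[...,0]-.53,C[...,1]-.243)<.14)&(abs(C[...,2]-.05)<.003)
    if q.sum()>20:
        P=C[q][:,:2]*1000; A=np.c_[2*P,np.ones(len(P))];x=np.linalg.lstsq(A,(P**2).sum(1),rcond=None)[0];print(" feeder rim",x[:2],np.sqrt(x[2]+x[0]**2+x[1]**2),len(P))
        P=C[(np.hypot(C[...,0]-.53,C[...,1]-.243)<.05)&(C[...,2]>.078)&(C[...,2]<.1)]
        if len(P):print(" stud",P.mean(0),P.min(0),P.max(0),len(P))
```

```text
scene
 handle 119 [ 0.5803 -0.2267  0.0693] [0.688 0.151 0.71 ] [ 0.54  -0.233  0.02 ] [ 0.602 -0.215  0.092]
 walls 248 [ 0.477 -0.266  0.006] [ 0.545 -0.189  0.039] ((510.98040771484375, -227.23284912109375), (63.478790283203125, 73.17598724365234), 5.092019081115723)
 bis [275.1 237.3] 36 [ 0.4644 -0.0763  0.02  ]
 tray ((510.7190246582031, -74.15498352050781), (95.77394104003906, 169.6112823486328), 86.09188842773438)
 cap top ((515.2919311523438, -373.37921142578125), 22.19498634338379) 0.03023127097194539 252
 feeder rim [530.83366056 249.62762401] 95.89041136736725 379
 stud [0.53293753 0.24760432 0.08279548] [0.52020087 0.23871367 0.07820654] [0.54462345 0.26155542 0.08735239] 46
side
 handle 313 [ 0.56   -0.228   0.0588] [0.721 0.058 0.691] [ 0.53  -0.234  0.027] [ 0.593 -0.219  0.087]
 walls 495 [ 0.474 -0.267  0.006] [ 0.558 -0.187  0.039] ((516.894287109375, -226.48402404785156), (80.73129272460938, 76.39643096923828), 3.658193349838257)
 bis [277.9 111.3] 31 [0.9413 1.4229 0.02  ]
 bis [278.2 136.5] 49 [0.8016 1.0261 0.02  ]
 tray ((505.911865234375, -75.2134780883789), 
[... 261 characters left out ...]
0.5139818  0.23795931 0.07819134] [0.53584419 0.25715617 0.08347453] 24
wrist
 walls 637 [ 0.477 -0.262  0.006] [ 0.562 -0.189  0.038] ((523.2935180664062, -215.9339599609375), (72.94340515136719, 74.14424133300781), 19.766950607299805)
 bis [268.7 253.7] 311 [ 0.4482 -0.0411  0.02  ]
 bis [292.7 256.6] 306 [ 0.4722 -0.044   0.02  ]
 bis [269.3 278.8] 306 [ 0.4476 -0.0681  0.02  ]
 bis [292.5 281.1] 305 [ 0.4714 -0.0704  0.02  ]
 bis [268.  302.5] 294 [ 0.4448 -0.095   0.02  ]
 bis [294.1 304.3] 305 [ 0.4725 -0.0967  0.02  ]
 tray ((509.4197692871094, -74.44591522216797), (95.9656982421875, 166.01235961914062), 86.47203826904297)
 feeder rim [529.40145147 248.51679473] 98.75158779521993 1011
```

The lookalikes:
- White cap (side 384,380) vs black cap-like thing (side 430,415). I'm using the white one.
- Scoop with black handle (side 347,334) vs teaspoon (side 460,360).
- Biscuit tray (side 318,290) vs stacked empties (side 395,243).

The close crop confirms a white cap, closed on top, and a steel pan with a black handle. Moving above the scoop handle.

Request:
{"fn": "apply_moves", "kwargs": {
  "targets": [0.12,-0.9,0.28,-1,0,0,1,0.12,-0.9,0.28,-1,0,0,1,0.12,-0.9,0.28,-1,0,0,1,0.12,-0.9,0.28,-1,0,0,1,0.12,-0.9,0.28,-1,0,0,1,0.12,-0.9,0.28,-1,0,0,1]
}}

```text
clock: 0.65
eef_pos: [0.5701, -0.2269, 0.2006]
tool_rot: [-0.175, 0.685, 0.175, 0.685]
ft_force: [1.3, -0.4, 0.7]
grip_width: 0.0855
```

Request:
{"fn": "apply_moves", "kwargs": {
  "targets": [0,0,0,-1,0,0,1,0,0,0,-1,0,0,1,0,0,0,-1,0,0,1,0,0,0,-1,0,0,1]
}}

```text
clock: 0.98
eef_pos: [0.5696, -0.2255, 0.2003]
tool_rot: [-0.34, 0.62, 0.341, 0.619]
ft_force: [-0.3, 0.1, -0.7]
grip_width: 0.0857
```

Request:
{"fn": "apply_moves", "kwargs": {
  "targets": [0,0,0,-1,0,0,1,0,0,0,-1,0,0,1,0,0,0,-1,0,0,1,0,0,0,-1,0,0,1]
}}

```text
clock: 1.32
eef_pos: [0.5697, -0.2249, 0.2007]
tool_rot: [-0.483, 0.516, 0.484, 0.516]
ft_force: [-0.5, -0.8, 0.3]
grip_width: 0.0856
```

Request:
{"fn": "apply_moves", "kwargs": {
  "targets": [0,0,0,-0.3,0,0,1,0,0,0,-0.3,0,0,1]
}}

```text
clock: 1.48
eef_pos: [0.5697, -0.2249, 0.2007]
tool_rot: [-0.52, 0.479, 0.521, 0.478]
ft_force: [-0.1, -0.5, 0.4]
grip_width: 0.0854
```

Run:
```python
from h import *
s=shot("wrist","w1");o=bot.get_obs();print(o["clock"],o["eef_pos"],R.from_quat(o["tool_rot"]).as_matrix().round(3).tolist(),np.round(o["joint_pos"],2))
```

```text
1.5333 [ 0.56971595 -0.22487352  0.20070433] [[-0.001, -0.997, -0.082], [0.0, -0.082, 0.997], [-1.0, 0.001, 0.001]] [-0.38  0.48  0.27  1.37  0.   -0.46]
```

View pics/w1.png

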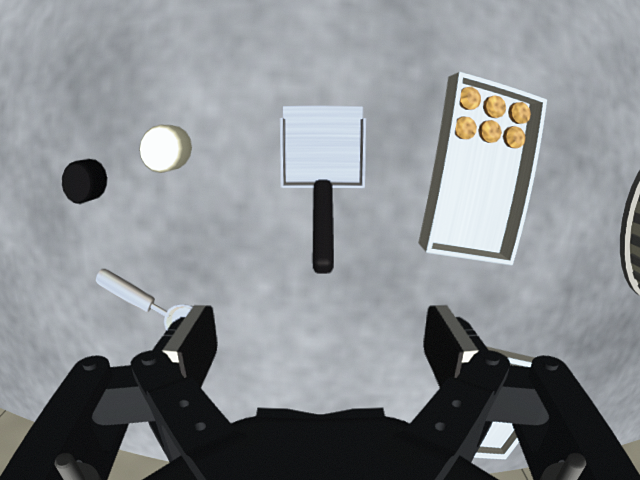

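Run:
```python
from h import *
s=load("w1")
def pl(l,z):
    a=np.array(l,float);return plane(s,a[:,0],a[:,1],z)
L=pl([(283,107),(363,107)],.002);B=pl([(281,187),(366,187)],.026)
print("lip",L.round(4),"back",B.round(4))
ml,mb=L.mean(0),B.mean(0);d=mb-ml;print("yaw",np.degrees(np.arctan2(d[1],d[0])),np.hypot(*d[:2]), np.degrees(np.arctan2(*(L[0]-L[1])[[0,1]]*[1,-1])),np.degrees(np.arctan2(B[1,1]-B[0,1],B[1,0]-B[0,0]))-90)
C=cloud(s);im=s["im"].astype(int);dark=(im.max(-1)<60)
h=dark&(C[...,2]>.02)&(C[...,2]<.11)&(abs(C[...,0]-.57)<.06)&(abs(C[...,1]+.225)<.03)
v,u=np.nonzero(h); ok=v<275;P=C[v[ok],u[ok]];m=P.mean(0);w=np.linalg.svd(P-m)[2][0];w*=np.sign(w[2]);print("handle",m.round(4),w.round(3),P.min(0).round(3),P.max(0).round(3))
hsv=cv2.cvtColor(s["im"],cv2.COLOR_RGB2HSV)
b=(hsv[...,1]>110)&(hsv[...,0]<25)&(C[...,2]>.01)
k,l,st,ce=cv2.connectedComponentsWithStats(b.astype(np.uint8));bs=[]
for i in range(1,k):
    if st[i,4]>100: bs.append(plane(s,*ce[i],0.02))
T=pl([(459,73),(546,101),(513,264),(427,249)],.030);c=T.mean(0)
ax=(T[2]+T[3]-T[0]-T[1])[:2];ax/=np.hypot(*ax);ay=np.array([-ax[1],ax[0]])
print("tray",T.round(4).tolist(),c,np.degrees(np.arctan2(ax[1],ax[0])),np.linalg.norm(T[0]-T[1]),np.linalg.norm(T[1]-T[2]))
t=(abs(C[...,2]-.030)<.003)&~b&(abs(C[...,0]-.51)<.12)&(abs(C[...,1]+.075)<.08)
print(cv2.minAreaRect((C[t][:,:2]*1000).astype(np.float32)))
for q in bs: print("bis",q.round(4),np.array([(q-c)[:2]@ax,(q-c)[:2]@ay]).round(4))
q=(np.hypot(C[...,0]-.515,C[...,1]+.371)<.06)&(abs(C[...,2]-.03)<.003);v,u=np.nonzero(q)
print("cap",cv2.minEnclosingCircle((plane(s,u,v,.03)[:,:2]*1000).astype(np.float32)),C[q][:,2].mean())
```

```text
lip [[ 0.4717 -0.2665  0.002 ]
 [ 0.4655 -0.1946  0.002 ]] back [[ 0.5421 -0.2607  0.026 ]
 [ 0.5359 -0.188   0.026 ]]
yaw 5.044070640045671 0.07070912018161861 4.924766035014765 4.860570147876373
handle [ 0.5643 -0.2234  0.0652] [0.738 0.061 0.672] [ 0.532 -0.233  0.033] [ 0.597 -0.214  0.088]
tray [[0.4256, -0.1165, 0.03], [0.4318, -0.0237, 0.03], [0.5933, -0.0327, 0.03], [0.5855, -0.1264, 0.03]] [ 0.50903774 -0.07481684  0.03      ] -3.347156936384172 0.09304339229234312 0.16178566500849226
((509.3536071777344, -74.51445007324219), (96.10627746582031, 165.96339416503906), 86.3681411743164)
bis [ 0.4446 -0.1007  0.02  ] [-0.0628 -0.0296]
bis [ 0.4475 -0.0749  0.02  ] [-0.0614 -0.0037]
bis [ 0.4478 -0.0471  0.02  ] [-0.0627  0.0241]
bis [ 0.4724 -0.1023  0.02  ] [-0.0349 -0.0295]
bis [ 0.4714 -0.0771  0.02  ] [-0.0375 -0.0045]
bis [ 0.4721 -0.0503  0.02  ] [-0.0383  0.0223]
cap ((513.2709350585938, -371.33404541015625), 21.22303009033203) 0.02884055472953572
```

Request:
{"fn": "apply_moves", "kwargs": {
  "targets": [0.4,0,0.013,0,0,0,1,0.64,0,0.013,0,0,0,1,0.64,0,0.013,0,0,0,1,0.64,0,0.013,0,0,0,1,0.64,0,0.013,0,0,0,1,0.64,0,0.013,0,0,0,1]
}}

```text
clock: 2.03
eef_pos: [0.5676, -0.2209, 0.0392]
tool_rot: [-0.517, 0.481, 0.521, 0.479]
ft_force: [-0.6, -0.6, 0.3]
grip_width: 0.0858
```

Request:
{"fn": "apply_moves", "kwargs": {
  "targets": [0,0,0,0,0,0,0,0,0,0,0,0,0,0,0,0,0,0,0,0,0,0,0,0,0,0,0,0,0,0,0,0,0,0,0,0,0,0,0,0,0,0,0,0,0,0,0,0,0]
}}

```text
clock: 2.62
eef_pos: [0.5704, -0.2221, 0.0425]
tool_rot: [0.52, -0.48, -0.519, -0.48]
ft_force: [-1.0, -0.2, 5.3]
grip_width: 0.0151
```

Request:
{"fn": "apply_moves", "kwargs": {
  "targets": [0,0,0,0,0,0,0,0,0,0,0,0,0,0]
}}

```text
clock: 2.78
eef_pos: [0.5704, -0.2221, 0.0425]
tool_rot: [0.52, -0.48, -0.519, -0.48]
ft_force: [-0.5, -0.6, 6.2]
grip_width: 0.0152
```

Run:
```python
from h import *
s=shot("wrist","w2");o=bot.get_obs();print(o["clock"],o["eef_pos"],o["ft_force"],o["grip_width"])
```

```text
2.8333 [ 0.57042774 -0.22211223  0.04247903] [ 0.93338122 -0.14994955  6.28227683] 0.015212972062440296
```

View pics/w2.png

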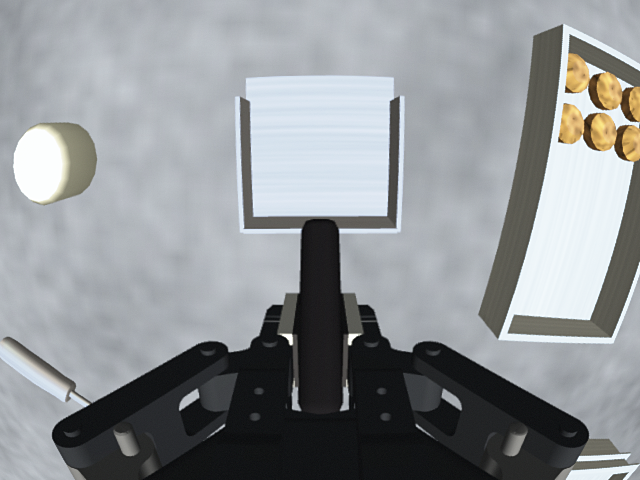

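Request:
{"fn": "apply_moves", "kwargs": {
  "targets": [-0.16,0,0,0,0,0,0,-0.32,0,0,0,0,0,0,-0.44,0,0,0,0,0,0,-0.44,-0.05,0.15,0.15,0,0,0,-0.44,-0.1,0.3,0.293,0,0,0,-0.44,-0.129,0.45,0.293,0,0,0,-0.44,-0.129,0.562,0.293,0,0,0,-0.44,-0.129,0.562,0.293,0,0,0,-0.44,-0.129,0.562,0.293,0,0,0]
}}

```text
clock: 3.58
eef_pos: [0.5903, -0.0773, 0.1507]
tool_rot: [-0.483, 0.516, 0.484, 0.515]
ft_force: [-1.0, -0.6, -0.8]
grip_width: 0.0153
```

Run:
```python
from h import *
s=shot("wrist","w3");o=bot.get_obs();print(o["clock"],o["eef_pos"],o["ft_force"],o["grip_width"],R.from_quat(o["tool_rot"]).as_matrix().round(3).tolist())
```

```text
3.6333 [ 0.59042689 -0.07854453  0.15072077] [ 0.58427112  0.08799785 -1.43138364] 0.015242825239535133 [[-0.001, -0.998, 0.066], [-0.0, 0.066, 0.998], [-1.0, 0.001, -0.0]]
```

View pics/w3.png

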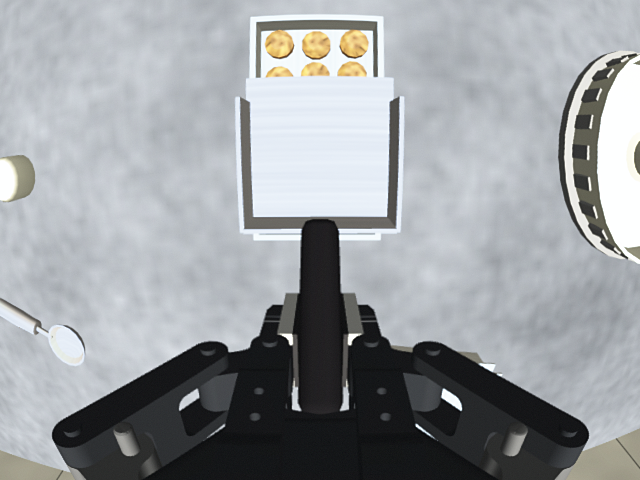

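Request:
{"fn": "apply_moves", "kwargs": {
  "targets": [0.1,0,-0.006,0,0,-0.175,0,0.2,0,-0.006,0,0,-0.175,0,0.3,0,-0.006,0,0,-0.175,0,0.35,0,-0.006,0,0,-0.175,0,0.37,0,-0.006,0,0,-0.175,0,0.37,0,-0.006,0,0,-0.175,0]
}}

```text
clock: 4.13
eef_pos: [0.5893, -0.0818, 0.057]
tool_rot: [-0.504, 0.496, 0.46, 0.537]
ft_force: [0.0, 0.6, -0.9]
grip_width: 0.0152
```

Run:
```python
from h import *
s=shot("wrist","w4");o=bot.get_obs();print(o["clock"],o["eef_pos"],o["ft_force"],o["grip_width"],R.from_quat(o["tool_rot"]).as_matrix().round(3).tolist())
s=shot("side","s4");cv2.imwrite("pics/s4c.png",cv2.resize(s["im"][240:340,240:400,::-1],None,fx=4,fy=4))
```

```text
4.1833 [ 0.59051438 -0.08178389  0.05848679] [ 0.06530427  0.48553497 -0.9973892 ] 0.015400881174770497 [[0.086, -0.994, 0.069], [-0.006, 0.069, 0.998], [-0.996, -0.087, -0.0]]
```

View pics/w4.png

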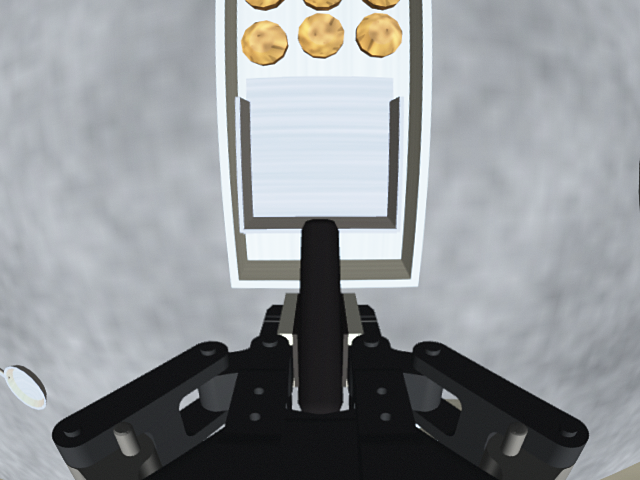

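View pics/s4c.png

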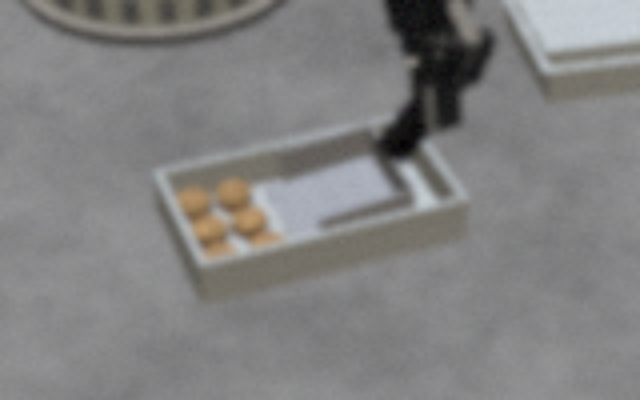

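Request:
{"fn": "apply_moves", "kwargs": {
  "targets": [0.019,0.002,0.005,0,0,0,0,0.019,0.002,0.005,0,0,0,0,0.017,0.026,0.005,0,0,0,0,0.015,0.05,0.005,0,0,0,0,0.013,0.074,0.005,0,0,0,0,0.011,0.098,0.005,0,0,0,0,0.009,0.122,0.005,0,0,0,0,0.009,0.122,0.005,0,0,0,0]
}}

```text
clock: 4.9
eef_pos: [0.56, -0.0773, 0.0548]
tool_rot: [-0.505, 0.495, 0.46, 0.537]
ft_force: [0.8, -0.5, 4.1]
grip_width: 0.0155
```

Run:
```python
from h import *
s=shot("wrist","w5");o=bot.get_obs();print(o["clock"],o["eef_pos"],o["ft_force"],o["ft_torque"],o["grip_width"],R.from_quat(o["tool_rot"]).as_matrix().round(3).tolist())
```

```text
4.95 [ 0.56005573 -0.07730646  0.05459476] [2.17775607 0.05208216 4.84328657] [0.0287011  0.07152273 0.0939026 ] 0.015001736429196964 [[0.087, -0.994, 0.067], [-0.006, 0.067, 0.998], [-0.996, -0.088, -0.0]]
```

View pics/w5.png

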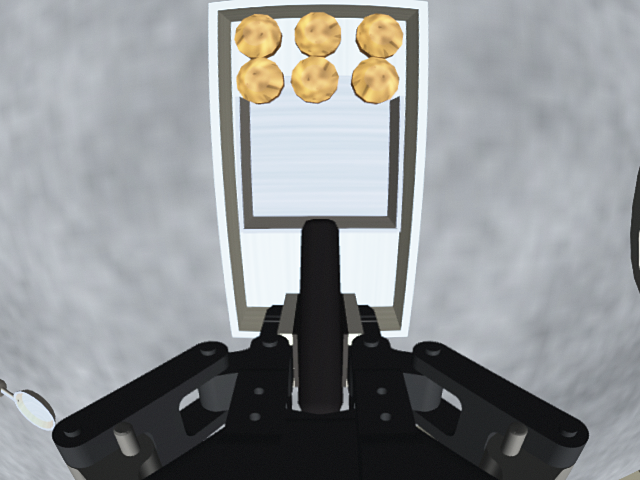

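Request:
{"fn": "apply_moves", "kwargs": {
  "targets": [-0.001,0.018,0,0,0,0,0,-0.002,0.036,0,0,0,0,0,-0.003,0.054,0,0,0,0,0,-0.005,0.072,0,0,0,0,0,-0.006,0.09,0,0,0,0,0,-0.008,0.108,0,0,0,0,0,-0.009,0.116,0,0,0,0,0,-0.009,0.116,0,0,0,0,0]
}}

```text
clock: 5.62
eef_pos: [0.5438, -0.0765, 0.0598]
tool_rot: [-0.512, 0.488, 0.453, 0.543]
ft_force: [17.4, -0.8, 6.7]
grip_width: 0.015
```

Run:
```python
from h import *
s=shot("wrist","w6");o=bot.get_obs();print(o["clock"],o["eef_pos"],o["ft_force"],o["ft_torque"],o["grip_width"],R.from_quat(o["tool_rot"]).as_matrix().round(3).tolist())
```

```text
5.6667 [ 0.54384957 -0.07653712  0.05981913] [17.76745955 -1.37974566  7.20085536] [-1.10452002e-01 -3.98000652e+00  1.37973771e-04] 0.015169703040229646 [[0.112, -0.991, 0.067], [-0.008, 0.066, 0.998], [-0.994, -0.113, -0.001]]
```

View pics/w6.png

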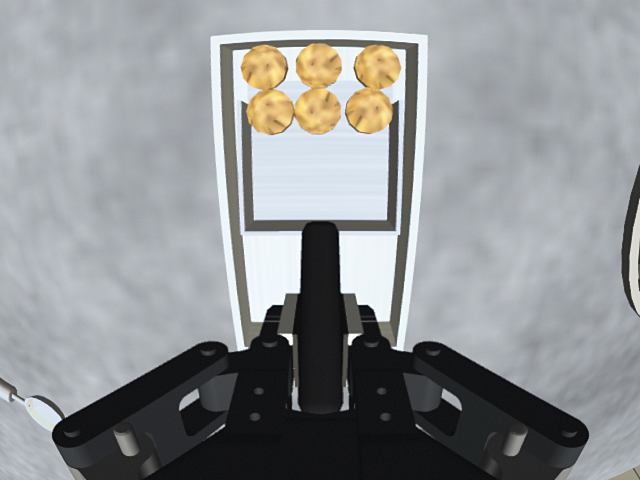

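Request:
{"fn": "apply_moves", "kwargs": {
  "targets": [0.01,-0.04,0,0,0,0.09,0,0.02,-0.055,0,0,0,0.18,0,0.03,-0.07,0,0,0,0.27,0,0.04,-0.087,0,0,0,0.36,0,0.05,-0.104,0,0,0,0.454,0,0.05,-0.104,0,0,0,0.454,0]
}}

```text
clock: 6.17
eef_pos: [0.5582, -0.0771, 0.0421]
tool_rot: [-0.444, 0.55, 0.519, 0.48]
ft_force: [-1.2, 0.0, 6.6]
grip_width: 0.015
```

Run:
```python
from h import *
s=shot("wrist","w7");o=bot.get_obs();print(o["clock"],o["eef_pos"],o["ft_force"],o["ft_torque"],o["grip_width"],R.from_quat(o["tool_rot"]).as_matrix().round(3).tolist())
```

```text
6.2167 [ 0.5579148  -0.07709648  0.04234639] [-0.16619893  0.00536156  4.24398474] [ 0.00690346 -0.06771905 -0.03161669] 0.015030083229930689 [[-0.143, -0.987, 0.067], [0.01, 0.066, 0.998], [-0.99, 0.143, 0.0]]
```

View pics/w7.png

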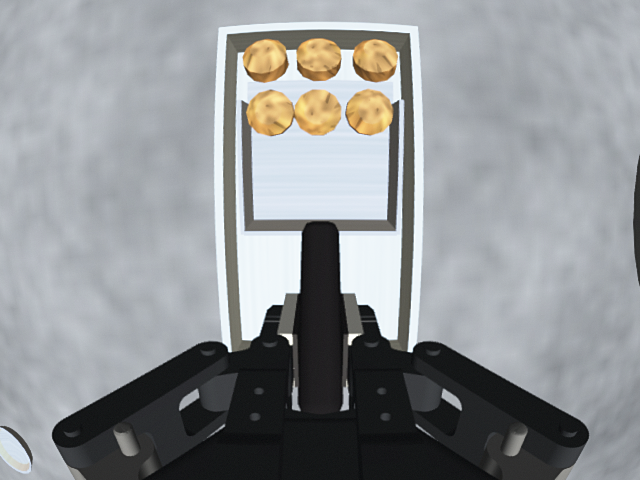

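Request:
{"fn": "apply_moves", "kwargs": {
  "targets": [-0.025,-0.012,0,0,0,0.1,0,-0.055,-0.02,0,0,0,0.2,0,-0.1,-0.015,0,0,0,0.3,0,-0.163,-0.009,0,0,0,0.42,0,-0.163,-0.009,0,0,0,0.42,0]
}}

```text
clock: 6.63
eef_pos: [0.5671, -0.0777, 0.0832]
tool_rot: [-0.385, 0.593, 0.566, 0.424]
ft_force: [0.8, -0.4, -1.9]
grip_width: 0.0154
```

Run:
```python
from h import *
s=shot("wrist","w8");o=bot.get_obs();print(o["clock"],o["eef_pos"],o["ft_force"],o["grip_width"],R.from_quat(o["tool_rot"]).as_matrix().round(3).tolist())
```

```text
6.6833 [ 0.56688025 -0.07774283  0.08204905] [ 0.31674076  0.33945161 -2.0250714 ] 0.015207583864573332 [[-0.342, -0.937, 0.067], [0.023, 0.063, 0.998], [-0.939, 0.343, 0.0]]
```

View pics/w8.png

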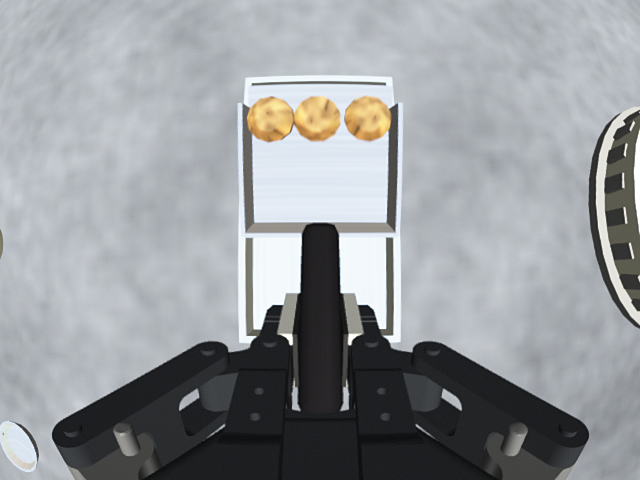

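Request:
{"fn": "apply_moves", "kwargs": {
  "targets": [-0.08,0.03,0.01,0,0,0,0,-0.2,0.075,0.05,-0.05,0.02,0,0,-0.31,0.12,0.13,-0.12,0.04,0,0,-0.4,0.17,0.23,-0.2,0.07,0,0,-0.435,0.208,0.34,-0.28,0.1,0,0,-0.435,0.208,0.45,-0.36,0.13,0,0,-0.435,0.208,0.55,-0.44,0.16,0,0,-0.435,0.208,0.63,-0.47,0.17,0,0,-0.435,0.208,0.679,-0.47,0.17,0,0,-0.435,0.208,0.679,-0.47,0.17,0,0]
}}

```text
clock: 7.52
eef_pos: [0.5652, 0.0948, 0.2021]
tool_rot: [-0.457, 0.539, 0.615, 0.35]
ft_force: [0.5, 0.3, -2.4]
grip_width: 0.015
```

Run:
```python
from h import *
s=shot("wrist","w9");o=bot.get_obs();print(o["clock"],o["eef_pos"],o["ft_force"],o["grip_width"],R.from_quat(o["tool_rot"]).as_matrix().round(3).tolist(),np.round(o["joint_pos"],2))
C=cloud(s)
q=(np.hypot(C[...,0]-.529,C[...,1]-.248)<.14)&(abs(C[...,2]-.05)<.0025)
P=C[q][:,:2]*1000; A=np.c_[2*P,np.ones(len(P))];x=np.linalg.lstsq(A,(P**2).sum(1),rcond=None)[0];print(" feeder rim",x[:2],np.sqrt(x[2]+x[0]**2+x[1]**2),len(P))
```

```text
7.5667 [0.56539878 0.09295745 0.20236561] [-0.47203419 -0.47018602 -0.65657878] 0.015046603567373954 [[-0.338, -0.923, -0.183], [-0.063, -0.172, 0.983], [-0.939, 0.344, 0.0]] [ 0.17  0.71  0.61  1.82 -0.01 -0.02]
 feeder rim [528.26763699 249.38835552] 96.75392218946882 2062
```

View pics/w9.png

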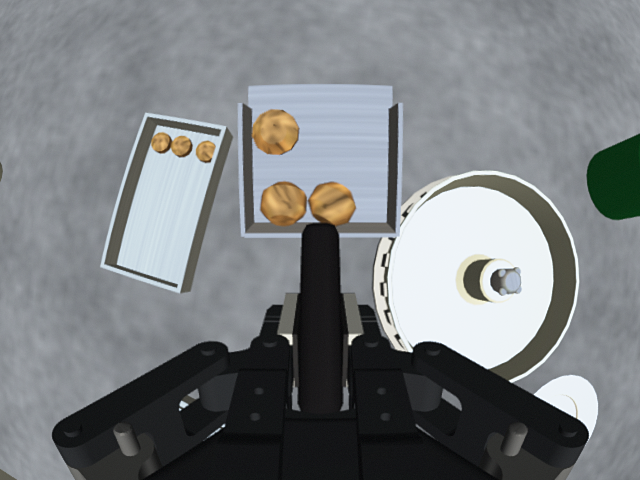

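Request:
{"fn": "apply_moves", "kwargs": {
  "targets": [0,0,0.04,-0.03,0.01,0,0,-0.01,0,0.12,-0.09,0.03,0,0,-0.02,-0.005,0.22,-0.17,0.06,0,0,-0.03,-0.01,0.33,-0.26,0.09,0,0,-0.041,-0.018,0.44,-0.34,0.12,0,0,-0.041,-0.018,0.54,-0.42,0.15,0,0,-0.041,-0.018,0.62,-0.48,0.175,0,0,-0.041,-0.018,0.657,-0.48,0.175,0,0,-0.041,-0.018,0.657,-0.48,0.175,0,0]
}}

```text
clock: 8.32
eef_pos: [0.5435, 0.2565, 0.2111]
tool_rot: [-0.522, 0.477, 0.654, 0.269]
ft_force: [0.2, -0.4, -0.8]
grip_width: 0.0153
```

Run:
```python
from h import *
s=shot("wrist","w10");o=bot.get_obs();print(o["clock"],o["eef_pos"],o["ft_force"],o["grip_width"],R.from_quat(o["tool_rot"]).as_matrix().round(3).tolist(),np.round(o["joint_pos"],2))
C=cloud(s)
q=(np.hypot(C[...,0]-.529,C[...,1]-.248)<.14)&(abs(C[...,2]-.05)<.0025)
P=C[q][:,:2]*1000; A=np.c_[2*P,np.ones(len(P))];x=np.linalg.lstsq(A,(P**2).sum(1),rcond=None)[0];print(" feeder rim",x[:2],np.sqrt(x[2]+x[0]**2+x[1]**2),len(P))
```

```text
8.3667 [0.54404348 0.2548874  0.21126372] [-0.37118753 -0.18029193 -1.86781921] 0.015174062729042571 [[-0.31, -0.851, -0.424], [-0.146, -0.398, 0.906], [-0.939, 0.343, -0.0]] [ 0.44  0.78  0.77  1.9  -0.    0.  ]
 feeder rim [529.32359642 249.51274512] 99.15326609730153 1453
```

View pics/w10.png

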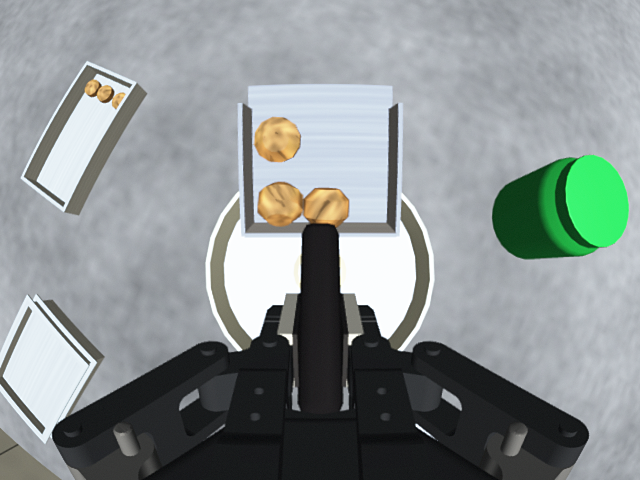

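Request:
{"fn": "apply_moves", "kwargs": {
  "targets": [0.03,-0.03,0.006,0,0,-0.14,0,0.08,-0.07,0.006,0,0,-0.35,0,0.13,-0.11,0.006,0,0,-0.56,0,0.17,-0.145,0.006,0,0,-0.74,0,0.195,-0.165,0.006,0,0,-0.873,0,0.195,-0.165,0.006,0,0,-0.873,0]
}}

```text
clock: 8.87
eef_pos: [0.5584, 0.2606, 0.1486]
tool_rot: [0.611, -0.357, -0.58, -0.404]
ft_force: [-1.0, -0.8, -2.1]
grip_width: 0.0149
```

Run:
```python
from h import *
s=shot("wrist","w11");o=bot.get_obs();e=o["eef_pos"];print(o["clock"],e,e[:2]@[.9043,.4265],o["ft_force"],o["grip_width"],R.from_quat(o["tool_rot"]).as_matrix().round(3).tolist(),np.round(o["joint_pos"],2))
```

```text
8.9167 [0.56055168 0.26196345 0.15060275] 0.6186342951258187 [ 0.08512452 -0.3332819  -1.248792  ] 0.015173531745644672 [[0.073, -0.904, -0.421], [0.034, -0.419, 0.907], [-0.997, -0.081, -0.0]] [ 0.44  0.45  0.1   1.13 -0.    0.  ]
```

View pics/w11.png

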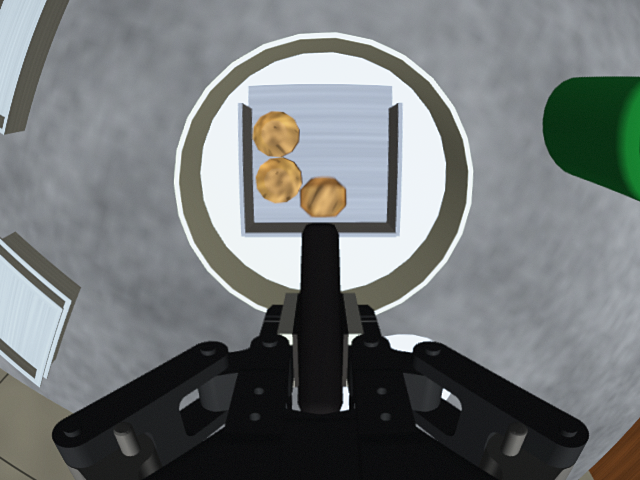

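Request:
{"fn": "apply_moves", "kwargs": {
  "targets": [-0.025,-0.02,0,0,0,-0.18,0,-0.045,-0.04,0,0,0,-0.36,0,-0.05,0.0,0,0,0,-0.6,0,-0.053,0.042,0,0,0,-0.84,0,-0.053,0.042,0,0,0,-0.92,0]
}}

```text
clock: 9.33
eef_pos: [0.5511, 0.2586, 0.1633]
tool_rot: [0.677, -0.205, -0.472, -0.527]
ft_force: [-0.8, -0.3, -2.9]
grip_width: 0.0155
```

Run:
```python
from h import *
s=shot("wrist","w12");o=bot.get_obs();e=o["eef_pos"];print(o["clock"],e,e[:2]@[.9043,.4265],o["ft_force"],o["grip_width"],R.from_quat(o["tool_rot"]).as_matrix().round(3).tolist(),np.round(o["joint_pos"],2))
```

```text
9.3833 [0.54796976 0.25716448 0.16027611] 0.6052097083520863 [-3.57633722 -2.14197401 -3.77891286] 0.015236439497847644 [[0.468, -0.777, -0.422], [0.218, -0.361, 0.907], [-0.857, -0.516, 0.0]] [ 0.44  0.15 -0.47  0.41 -0.    0.  ]
```

View pics/w12.png

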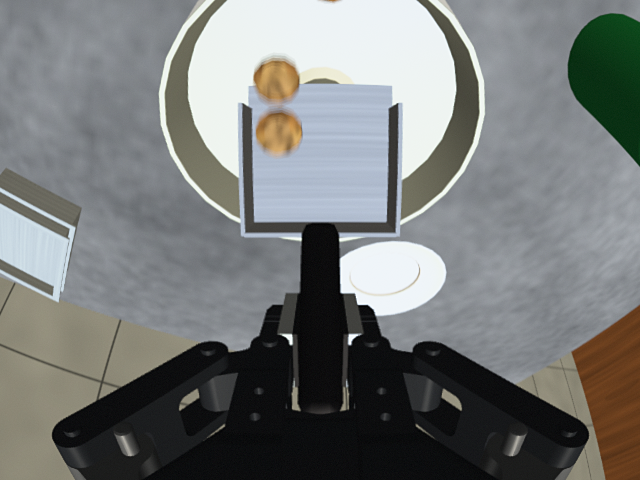

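Request:
{"fn": "apply_moves", "kwargs": {
  "targets": [-0.015,0.05,0,0,0,-0.25,0,-0.04,0.1,0,0,0,-0.5,0,-0.06,0.14,0,0,0,-0.74,0,-0.077,0.174,0,0,0,-0.94,0,-0.077,0.174,0,0,0,-0.94,0,-0.077,0.174,0,0,0,-0.94,0]
}}

```text
clock: 9.88
eef_pos: [0.512, 0.2407, 0.1578]
tool_rot: [0.706, -0.041, -0.336, -0.623]
ft_force: [-0.1, -0.1, -1.8]
grip_width: 0.0155
```

Run:
```python
from h import *
o=bot.get_obs();e=o["eef_pos"];print(o["clock"],e,e[:2]@[.9043,.4265],o["ft_force"],o["grip_width"],R.from_quat(o["tool_rot"]).as_matrix().round(3).tolist(),np.round(o["joint_pos"],2))
s=shot("scene","sc13");s2=shot("side","sd13")
a=cv2.resize(s["im"][130:330,230:480,::-1],None,fx=2.4,fy=2.4)[:480];b=cv2.resize(s2["im"][140:340,180:430,::-1],None,fx=2.4,fy=2.4)[:480]
cv2.imwrite("pics/c13a.png",a);cv2.imwrite("pics/c13b.png",b)
```

```text
9.8833 [0.51203311 0.24074752 0.15781072] 0.5657103538609047 [-0.12433362 -0.05978522 -1.84217348] 0.015492958366793926 [[0.771, -0.476, -0.422], [0.36, -0.221, 0.906], [-0.525, -0.851, 0.0]] [ 0.44  0.13 -1.05 -0.63 -0.01  0.  ]
```

View pics/c13a.png

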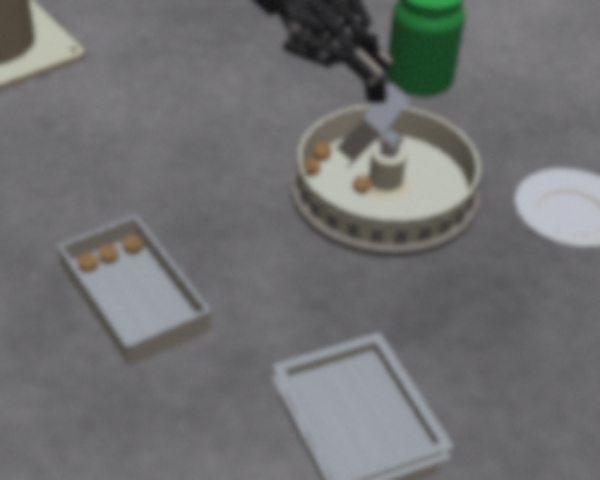

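View pics/c13b.png

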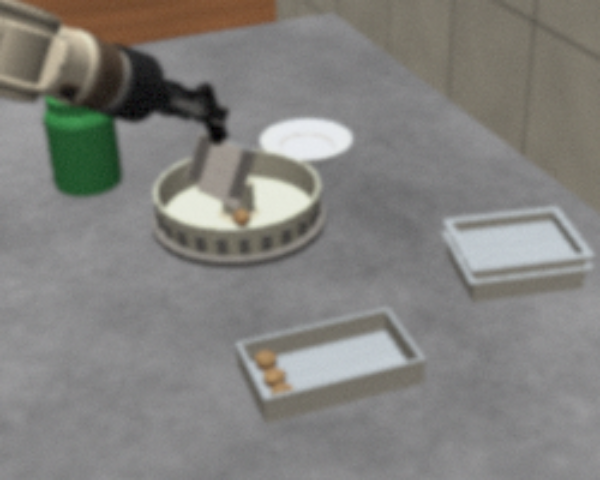

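Request:
{"fn": "apply_moves", "kwargs": {
  "targets": [-0.05,-0.08,0,0,0,0,0,-0.1,-0.17,0,0,0,0.1,0,-0.05,-0.22,0,0,0,0.35,0,0,-0.255,0,0,0,0.6,0,0.03,-0.255,0,0,0,0.85,0,0.03,-0.255,0,0,0,0.97,0]
}}

```text
clock: 10.48
eef_pos: [0.5498, 0.2589, 0.213]
tool_rot: [0.684, -0.179, -0.452, -0.544]
ft_force: [1.2, 0.4, -1.9]
grip_width: 0.0149
```

Request:
{"fn": "apply_moves", "kwargs": {
  "targets": [-0.05,-0.05,0,0,0,0.25,0,-0.1,-0.1,0,0,0,0.5,0,-0.1,-0.1,0,0,0,0.75,0,-0.1,-0.1,0,0,0,0.95,0,-0.1,-0.1,0,0,0,0.95,0]
}}

```text
clock: 10.9
eef_pos: [0.5551, 0.2613, 0.2485]
tool_rot: [0.623, -0.334, -0.567, -0.423]
ft_force: [1.2, 0.7, -1.4]
grip_width: 0.0154
```

Run:
```python
from h import *
s=shot("wrist","w14");o=bot.get_obs();e=o["eef_pos"];print(o["clock"],e,e[:2]@[.9043,.4265],o["ft_force"],o["grip_width"],R.from_quat(o["tool_rot"]).as_matrix().round(3).tolist(),np.round(o["joint_pos"],2))
```

```text
10.95 [0.55627209 0.26184292 0.24632934] 0.614712861587648 [ 4.65363133  2.20380267 -0.44236134] 0.015373185691015697 [[0.131, -0.897, -0.423], [0.061, -0.419, 0.906], [-0.989, -0.145, 0.0]] [ 0.44  0.35  0.18  1.26 -0.    0.  ]
```

View pics/w14.png

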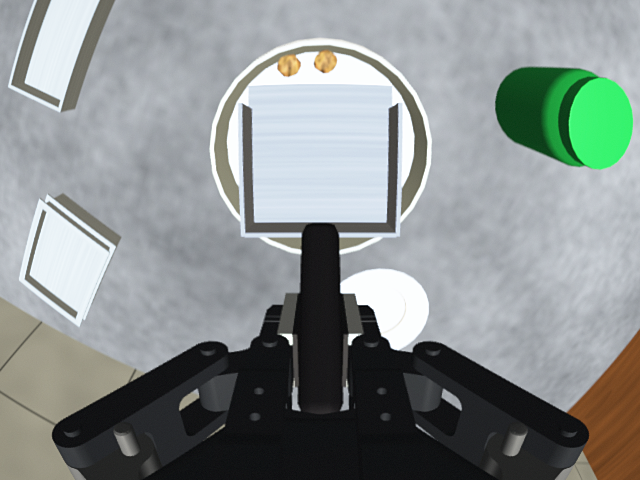

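Request:
{"fn": "apply_moves", "kwargs": {
  "targets": [-0.02,0.06,-0.13,0.05,0,0.05,0,-0.03,0.13,-0.28,0.1,0,0.1,0,-0.04,0.19,-0.42,0.15,0,0.1,0,-0.05,0.26,-0.56,0.2,0,0.1,0,-0.06,0.32,-0.7,0.3,0,0.1,0,-0.06,0.4,-0.85,0.35,0,0.1,0,-0.06,0.4,-0.87,0.35,0,0.1,0]
}}

```text
clock: 11.53
eef_pos: [0.5524, 0.0139, 0.2446]
tool_rot: [0.574, -0.401, -0.543, -0.463]
ft_force: [-0.2, -0.1, -1.0]
grip_width: 0.0152
```

Run:
```python
from h import *
o=bot.get_obs();e=o["eef_pos"];print(o["clock"],e,R.from_quat(o["tool_rot"]).as_matrix().round(3).tolist())
```

```text
11.5333 [0.55242404 0.01391851 0.24459414] [[0.088, -0.964, -0.253], [0.042, -0.25, 0.967], [-0.995, -0.095, 0.018]]
```

Request:
{"fn": "apply_moves", "kwargs": {
  "targets": [0.0,0.03,-0.13,0.05,0,0.05,0,0.0,0.06,-0.28,0.1,0,0.1,0,0.03,0.09,-0.42,0.15,0.036,0.15,0,0.1,0.12,-0.56,0.2,0.036,0.19,0,0.2,0.15,-0.7,0.3,0.036,0.19,0,0.3,0.18,-0.84,0.34,0.036,0.19,0,0.364,0.206,-0.938,0.34,0.036,0.19,0,0.364,0.206,-0.938,0.34,0.036,0.19,0,0.364,0.206,-0.938,0.34,0.036,0.19,0]
}}

```text
clock: 12.28
eef_pos: [0.5717, -0.2165, 0.1415]
tool_rot: [-0.518, 0.475, 0.527, 0.479]
ft_force: [0.1, 0.7, -1.0]
grip_width: 0.0155
```

Run:
```python
from h import *
s=shot("wrist","w15");o=bot.get_obs();e=o["eef_pos"];print(o["clock"],e,R.from_quat(o["tool_rot"]).as_matrix().round(3).tolist(),o["ft_force"])
```

```text
12.3333 [ 0.57249207 -0.21543744  0.14282247] [[-0.003, -0.996, -0.092], [0.012, -0.092, 0.996], [-1.0, 0.002, 0.012]] [-0.90553264  1.32052174 -0.54774216]
```

View pics/w15.png

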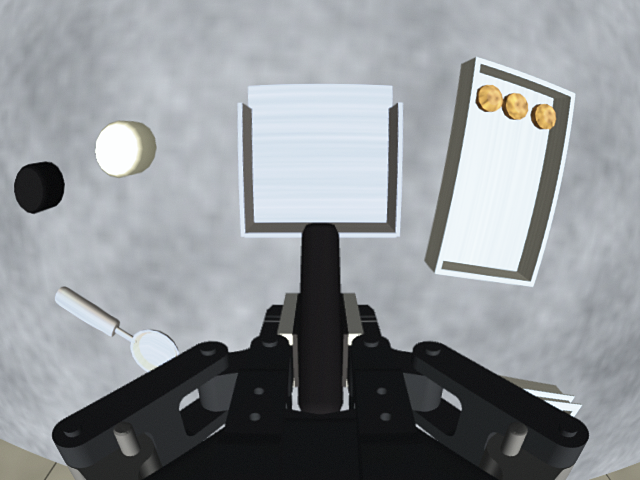

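Run:
```python
from h import *
for t in ["w3","w15"]:
    s=load(t);C=cloud(s);P=C[110:205:3,262:382:3].reshape(-1,3)
    # express in tool frame
    T=s["T"]@np.linalg.inv(s["tool_from_camera"]);Q=(P-T[:3,3])@T[:3,:3]
    m=np.median(Q,0);A=np.c_[Q[:,1:],np.ones(len(Q))];x=np.linalg.lstsq(A,Q[:,0],rcond=None)[0];print(t,x, m, "deg about z",np.degrees(np.arctan(x[0])),"lowest world z",P[:,2].min(),P[:,2].max())
```

```text
w3 [-0.02852753 -0.00044146  0.04281405] [4.15839379e-02 6.35807319e-02 7.49567526e-05] deg about z -1.6340640238489998 lowest world z 0.10708648655326339 0.29232377479738036
w15 [0.01349184 0.00095934 0.04282799] [0.04427219 0.06345578 0.00046438] deg about z 0.7729785644795986 lowest world z 0.09458119965997971 0.28335640835051157
```

Request:
{"fn": "apply_moves", "kwargs": {
  "targets": [0.12,0,0,0,0.024,0.084,0,0.24,0,0,0,0.024,0.084,0,0.34,0,0,0,0.024,0.084,0,0.38,0,0,0,0.024,0.084,0,0.4,0,0,0,0.024,0.084,0,0.4,0,0,0,0.024,0.084,0,0.4,0,0,0,0.024,0.084,0]
}}

```text
clock: 12.92
eef_pos: [0.5734, -0.2135, 0.0442]
tool_rot: [-0.514, 0.487, 0.532, 0.464]
ft_force: [-0.7, 0.5, -2.2]
grip_width: 0.0147
```

Run:
```python
from h import *
s=shot("side","s16");o=bot.get_obs();e=o["eef_pos"];print(o["clock"],e,R.from_quat(o["tool_rot"]).as_matrix().round(3).tolist(),o["ft_force"],o["ft_torque"])
cv2.imwrite("pics/s16c.png",cv2.resize(s["im"][270:400,290:450,::-1],None,fx=4,fy=4))
```

```text
12.9667 [ 0.57347069 -0.21377939  0.04431796] [[-0.04, -0.995, -0.095], [-0.006, -0.094, 0.996], [-0.999, 0.041, -0.002]] [ 0.00361674 -0.36449614 -1.3455424 ] [-0.00796418 -0.15943083  0.00100783]
```

View pics/s16c.png

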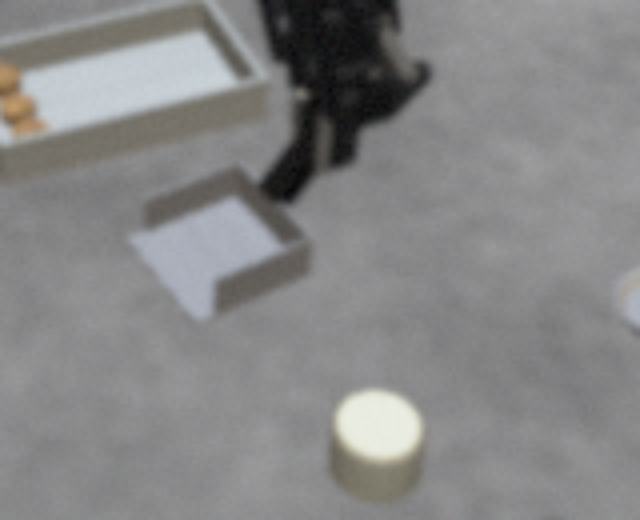

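Request:
{"fn": "apply_moves", "kwargs": {
  "targets": [0.006,0,0,0,0,0,0,0.012,0,0,0,0,0,0,0.012,0,0,0,0,0,0]
}}

```text
clock: 13.22
eef_pos: [0.5736, -0.2142, 0.0422]
tool_rot: [-0.514, 0.487, 0.532, 0.465]
ft_force: [0.2, 1.2, 7.9]
grip_width: 0.0152
```

Run:
```python
from h import *
o=bot.get_obs();e=o["eef_pos"];print(o["clock"],e,R.from_quat(o["tool_rot"]).as_matrix().round(3).tolist(),o["ft_force"],o["ft_torque"])
```

```text
13.2167 [ 0.57363317 -0.2141834   0.04223866] [[-0.039, -0.995, -0.094], [-0.006, -0.094, 0.996], [-0.999, 0.039, -0.002]] [0.23517009 1.20048263 7.85238828] [ 0.33148955  0.3121167  -0.04439176]
```

Request:
{"fn": "apply_moves", "kwargs": {
  "targets": [0,0,0,0,0,0,1,0,0,0,0,0,0,1,0,0,0,0,0,0,1,0,0,0,0,0,0,1,0,0,0,0,0,0,1,0,0,0,0,0,0,1]
}}

```text
clock: 13.72
eef_pos: [0.5713, -0.2136, 0.0386]
tool_rot: [-0.512, 0.488, 0.533, 0.464]
ft_force: [-0.4, -1.0, 0.3]
grip_width: 0.0849
```

Request:
{"fn": "apply_moves", "kwargs": {
  "targets": [-0.1,0,0,0,0,0,1,-0.26,0,0,0,0,0,1,-0.42,0,0,0,0,0,1,-0.58,0,0,0,0,0,1,-0.62,0,0,0,0,0,1,-0.62,0,0,0,0,0,1]
}}

```text
clock: 14.22
eef_pos: [0.581, -0.2139, 0.1989]
tool_rot: [-0.516, 0.486, 0.53, 0.465]
ft_force: [-0.2, -0.1, 0.0]
grip_width: 0.0853
```

Run:
```python
from h import *
s=shot("wrist","w17");o=bot.get_obs();e=o["eef_pos"];print(o["clock"],e,R.from_quat(o["tool_rot"]).as_matrix().round(3).tolist(),o["grip_width"])
C=cloud(s);P=C[110:180:3,290:350:3].reshape(-1,3);print("pan z",P[:,2].min(),P[:,2].max())
q=(np.hypot(C[...,0]-.515,C[...,1]+.371)<.06)&(abs(C[...,2]-.03)<.003);v,u=np.nonzero(q)
print("cap",cv2.minEnclosingCircle((plane(s,u,v,.03)[:,:2]*1000).astype(np.float32)),C[q][:,2].mean())
```

```text
14.2667 [ 0.579572   -0.213356    0.19577396] [[-0.04, -0.995, -0.094], [-0.006, -0.094, 0.996], [-0.999, 0.04, -0.002]] 0.08596214815098584
pan z -0.0012825560858252816 0.34295011495092814
cap ((512.8169555664062, -371.5673828125), 21.092117309570312) 0.028882337270954614
```

View pics/w17.png

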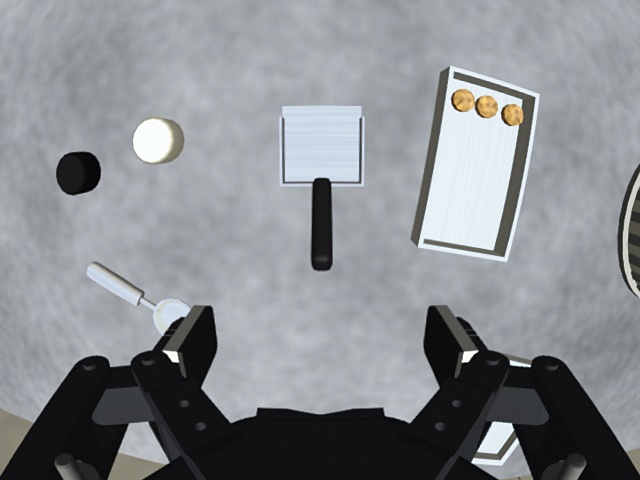

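Request:
{"fn": "apply_moves", "kwargs": {
  "targets": [0.02,0.08,-0.15,0,0,-0.08,1,0.05,0.16,-0.3,0,0,-0.08,1,0.1,0.25,-0.45,0,0,-0.08,1,0.158,0.319,-0.604,0,0,-0.08,1,0.158,0.319,-0.604,0,0,-0.08,1,0.158,0.319,-0.604,0,0,-0.08,1]
}}

```text
clock: 14.77
eef_pos: [0.5078, -0.3726, 0.1535]
tool_rot: [-0.518, 0.479, 0.525, 0.476]
ft_force: [0.3, 0.7, -0.6]
grip_width: 0.085
```

Run:
```python
from h import *
s=shot("wrist","w18");o=bot.get_obs();e=o["eef_pos"];print(o["clock"],e,R.from_quat(o["tool_rot"]).as_matrix().round(3).tolist(),o["grip_width"])
C=cloud(s)
q=(np.hypot(C[...,0]-.515,C[...,1]+.371)<.06)&(abs(C[...,2]-.03)<.003);v,u=np.nonzero(q)
print("cap",cv2.minEnclosingCircle((plane(s,u,v,.03)[:,:2]*1000).astype(np.float32)),C[q][:,2].mean(),u.mean(),v.mean())
```

```text
14.8167 [ 0.50930816 -0.37102267  0.15473993] [[-0.009, -0.996, -0.091], [0.003, -0.091, 0.996], [-1.0, 0.008, 0.004]] 0.08537770638701093
cap ((511.6498718261719, -373.6085510253906), 20.939735412597656) 0.02879339585211055 317.4431137724551 243.21050207277753
```

View pics/w18.png

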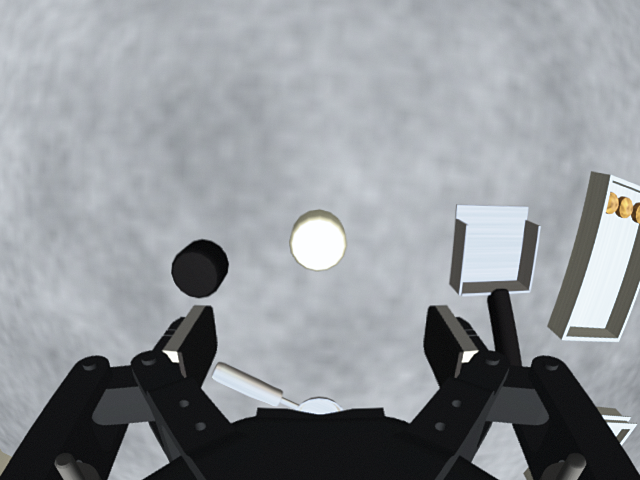

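Request:
{"fn": "apply_moves", "kwargs": {
  "targets": [0.12,-0.015,-0.009,0,0.008,-0.016,1,0.27,-0.015,-0.009,0,0.008,-0.016,1,0.42,-0.015,-0.009,0,0.008,-0.016,1,0.54,-0.015,-0.009,0,0.008,-0.016,1,0.59,-0.015,-0.009,0,0.008,-0.016,1,0.605,-0.015,-0.009,0,0.008,-0.016,1,0.605,-0.015,-0.009,0,0.008,-0.016,1]
}}

```text
clock: 15.4
eef_pos: [0.5146, -0.3705, 0.005]
tool_rot: [0.524, -0.475, -0.523, -0.475]
ft_force: [-1.1, -1.1, -0.8]
grip_width: 0.0853
```

Run:
```python
from h import *
s=shot("wrist","w19");o=bot.get_obs();e=o["eef_pos"];print(o["clock"],e,R.from_quat(o["tool_rot"]).as_matrix().round(3).tolist(),o["grip_width"],o["ft_force"])
C=cloud(s)
q=(np.hypot(C[...,0]-.515,C[...,1]+.371)<.06)&(abs(C[...,2]-.03)<.003)&(s["im"].min(-1)>120);v,u=np.nonzero(q)
c,r=cv2.minEnclosingCircle((plane(s,u,v,.03)[:,:2]*1000).astype(np.float32));print(c,r);c=np.array([*c,30])/1000
T=s["T"]@np.linalg.inv(s["tool_from_camera"]);print("cap in tool",(c-T[:3,3])@T[:3,:3])
```

```text
15.45 [ 0.51562551 -0.37161789  0.00674921] [[0.004, -0.995, -0.096], [-0.004, -0.096, 0.995], [-1.0, -0.004, -0.004]] 0.0854555048621782 [ 1.01900526 -1.12819829  0.66648308]
(525.9498291015625, -368.5050048828125) 42.69014358520508
cap in tool [-0.02501047 -0.01151662  0.00084898]
```

View pics/w19.png

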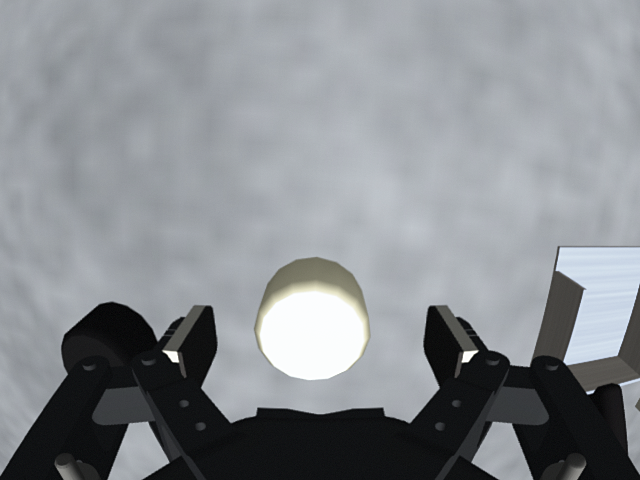

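Run:
```python
from h import *
s=load("w19")
m=(s["im"].min(-1)>225).astype(np.uint8);m[:,:245]=0;m[:,385:]=0;m[:250]=0;m[395:]=0
cs=max(cv2.findContours(m,cv2.RETR_EXTERNAL,cv2.CHAIN_APPROX_NONE)[0],key=cv2.contourArea)[:,0]
P=plane(s,cs[:,0],cs[:,1],.03)
T=s["T"]@np.linalg.inv(s["tool_from_camera"])
c,r=cv2.minEnclosingCircle((P[:,:2]*1000).astype(np.float32));print(c,r,cs.min(0),cs.max(0));print("tool",(np.array([*c,30])/1000-T[:3,3])@T[:3,:3])
C=cloud(s);Q=C[290:375,270:360].reshape(-1,3);print(np.median(Q,0))
```

```text
(512.4866943359375, -373.7110900878906) 19.105308532714844 [260 291] [364 379]
tool [-0.02501851  0.00238548 -0.00303574]
[ 0.51044225 -0.37294112  0.02880334]
```

Request:
{"fn": "apply_moves", "kwargs": {
  "targets": [0.012,0.012,-0.01,0,0,0,1,0.012,0.012,-0.01,0,0,0,1,0.012,0.012,-0.01,0,0,0,0,0.012,0.012,-0.01,0,0,0,0,0.012,0.012,-0.01,0,0,0,0,0.012,0.012,-0.01,0,0,0,0,0.012,0.012,-0.01,0,0,0,0,0.012,0.012,-0.01,0,0,0,0]
}}

```text
clock: 16.12
eef_pos: [0.5126, -0.3763, 0.0047]
tool_rot: [0.526, -0.476, -0.52, -0.476]
ft_force: [0.8, -0.4, 4.8]
grip_width: 0.0419
```

Run:
```python
from h import *
s=shot("wrist","w20");o=bot.get_obs();e=o["eef_pos"];print(o["clock"],e,R.from_quat(o["tool_rot"]).as_matrix().round(3).tolist(),o["grip_width"],o["ft_force"])
m=(s["im"].min(-1)>225).astype(np.uint8);m[:,:245]=0;m[:,385:]=0;m[:250]=0;m[395:]=0
cs=max(cv2.findContours(m,cv2.RETR_EXTERNAL,cv2.CHAIN_APPROX_NONE)[0],key=cv2.contourArea)[:,0]
P=plane(s,cs[:,0],cs[:,1],.03)
T=s["T"]@np.linalg.inv(s["tool_from_camera"])
c,r=cv2.minEnclosingCircle((P[:,:2]*1000).astype(np.float32));print(c,r,cs.min(0),cs.max(0));print("tool",(np.array([*c,30])/1000-T[:3,3])@T[:3,:3])
```

```text
16.1667 [ 0.51262127 -0.37631547  0.00475037] [[0.006, -0.996, -0.094], [-0.005, -0.094, 0.996], [-1.0, -0.005, -0.006]] 0.0422791461058571 [-0.83776773  0.61854254  5.81304897]
(513.1248779296875, -375.99664306640625) 19.197582244873047 [269 299] [372 386]
tool [-0.02526755 -0.00067692  0.00011626]
```

View pics/w20.png

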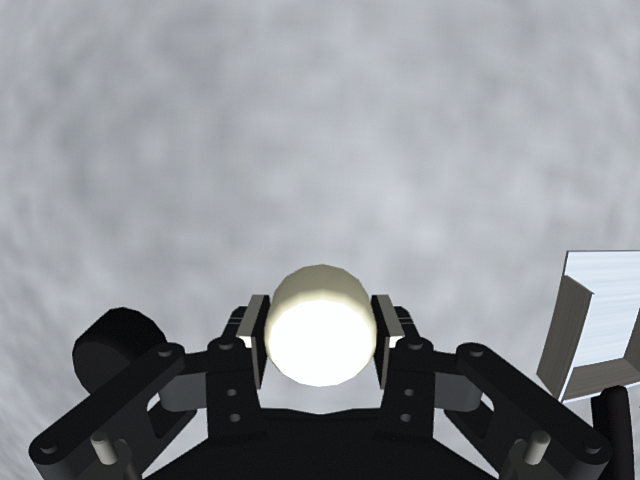

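Run:
```python
from h import *
s=load("w9");cv2.imwrite("pics/w9c.png",cv2.resize(s["im"][230:330,440:560,::-1],None,fx=5,fy=5,interpolation=cv2.INTER_CUBIC))
print(plane(s,510,281,.083))
```

```text
[0.52991773 0.24628127 0.083     ]
```

View pics/w9c.png

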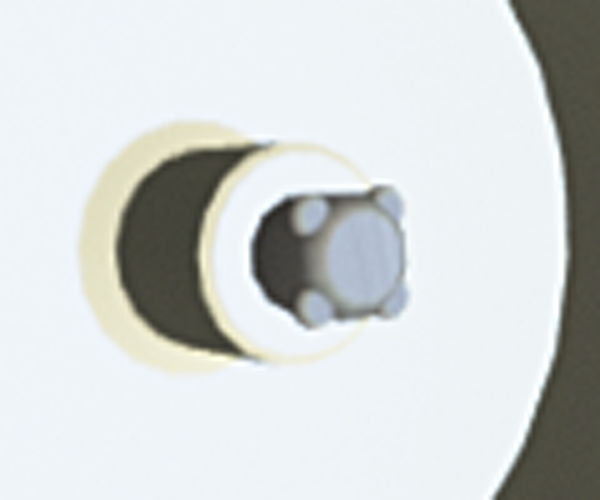

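Request:
{"fn": "apply_moves", "kwargs": {
  "targets": [-0.1,0,0,0,0,0,0,-0.25,0,0,0,0,0,0,-0.41,0,0,0,0,0,0,-0.57,0,0,0,0,0,0,-0.7,0,0,0,0,0,0,-0.8,0,0,0,0,0,0,-0.8,0,0,0,0,0,0]
}}

```text
clock: 16.75
eef_pos: [0.5137, -0.3767, 0.2107]
tool_rot: [0.529, -0.476, -0.517, -0.476]
ft_force: [1.4, -0.7, 0.5]
grip_width: 0.0421
```

Request:
{"fn": "apply_moves", "kwargs": {
  "targets": [0,-0.04,0.1,-0.05,0,0,0,0,-0.08,0.25,-0.1,0,0,0,0,-0.12,0.4,-0.15,0,0,0,0,-0.16,0.55,-0.2,0,0,0,0,-0.2,0.7,-0.3,0,0,0,0,-0.263,0.85,-0.35,0,0,0,0,-0.263,0.94,-0.35,0,0,0]
}}

```text
clock: 17.33
eef_pos: [0.5555, -0.1308, 0.2015]
tool_rot: [0.565, -0.427, -0.562, -0.427]
ft_force: [-0.2, 0.6, -0.1]
grip_width: 0.0421
```

Request:
{"fn": "apply_moves", "kwargs": {
  "targets": [0,-0.07,0.14,-0.05,0,0,0,0,-0.14,0.28,-0.1,0,0,0,0,-0.21,0.42,-0.15,0,0,0,0,-0.28,0.56,-0.2,0,0,0,0,-0.34,0.7,-0.3,0,0,0,0,-0.41,0.83,-0.35,0,0,0,0,-0.41,0.883,-0.35,0,0,0]
}}

```text
clock: 17.92
eef_pos: [0.5952, 0.1102, 0.2003]
tool_rot: [0.6, -0.376, -0.598, -0.376]
ft_force: [0.3, -0.2, -0.1]
grip_width: 0.0423
```

Run:
```python
from h import *
o=bot.get_obs();e=o["eef_pos"];print(o["clock"],e,R.from_quat(o["tool_rot"]).as_matrix().round(3).tolist(),np.round(o["joint_pos"],2))
```

```text
17.9167 [0.59522857 0.11022682 0.20025469] [[0.003, -0.901, -0.435], [-0.002, -0.435, 0.901], [-1.0, -0.002, -0.003]] [ 0.18  0.46  0.25  1.35 -0.   -0.27]
```

Request:
{"fn": "apply_moves", "kwargs": {
  "targets": [0,-0.07,0.13,0,0,0,0,0,-0.14,0.28,0,0,0,0,0,-0.21,0.42,0,0,0,0,0,-0.28,0.56,0,0,0,0,0,-0.32,0.62,0,0,0,0,0,-0.32,0.62,0,0,0,0,0,-0.32,0.62,0,0,0,0,0,-0.32,0.62,0,0,0,0]
}}

```text
clock: 18.58
eef_pos: [0.5999, 0.2785, 0.2004]
tool_rot: [0.599, -0.379, -0.596, -0.377]
ft_force: [0.2, -0.6, -0.5]
grip_width: 0.0419
```

Run:
```python
from h import *
o=bot.get_obs();e=o["eef_pos"];print(o["clock"],e,R.from_quat(o["tool_rot"]).as_matrix().round(3).tolist(),np.round(o["joint_pos"],2),o["joint_vel"].__abs__().max() if hasattr(o["joint_vel"],"max") else 0)
s=shot("wrist","w21")
```

```text
18.5833 [0.59994098 0.27847936 0.20035327] [[0.002, -0.903, -0.429], [-0.005, -0.429, 0.903], [-1.0, 0.0, -0.006]] [ 0.44  0.59  0.45  1.43 -0.01 -0.01] 0.02096611363692896
```

View pics/w21.png

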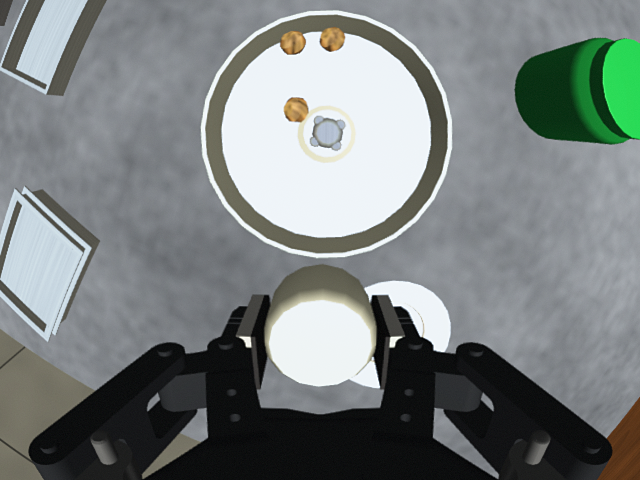

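Run:
```python
from h import *
s=load("w21");cv2.imwrite("pics/w21c.png",cv2.resize(s["im"][90:180,280:380,::-1],None,fx=6,fy=6,interpolation=cv2.INTER_CUBIC))
T=s["T"]@np.linalg.inv(s["tool_from_camera"])
C=cloud(s)
q=(np.hypot(C[...,0]-.529,C[...,1]-.249)<.14)&(abs(C[...,2]-.05)<.0025)&(s["im"].min(-1)>200)
v,u=np.nonzero(q);P=plane(s,u,v,.05)[:,:2]*1000; A=np.c_[2*P,np.ones(len(P))];x=np.linalg.lstsq(A,(P**2).sum(1),rcond=None)[0];print("rim",x[:2],np.sqrt(x[2]+x[0]**2+x[1]**2),len(P))
sub=s["im"][90:180,280:380].astype(int);sat=sub.max(-1)<222;m=(sat&(sub[...,2]-sub[...,0]>5)).astype(np.uint8)
cc=cv2.connectedComponentsWithStats(m);i=1+np.argmax(cc[2][1:,4]);c=cc[3][i]+[280,90];print("stud px",c,cc[2][i]);
for z in(.077,.083): w=plane(s,*c,z);print(z,w,"tool",(w-T[:3,3])@T[:3,:3])
```

```text
rim [529.4523677  249.59593903] 99.04130424015547 2883
stud px [330.12475634 132.75633528] [ 37  30  29  30 513]
0.077 [0.52869607 0.25157241 0.077     ] tool [0.12334497 0.07584983 0.00697656]
0.083 [0.52883459 0.25149704 0.083     ] tool [0.11734578 0.07575944 0.006814  ]
```

View pics/w21c.png

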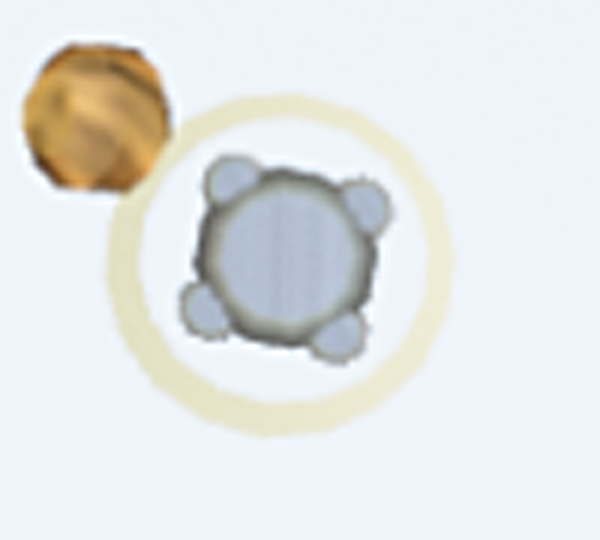

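Request:
{"fn": "apply_moves", "kwargs": {
  "targets": [0,0.1,0.02,0,-0.012,0,0,0.02,0.2,0.02,0,-0.012,0,0,0.1,0.28,0.02,0,-0.012,0,0,0.2,0.306,0.02,0,-0.012,0,0,0.3,0.306,0.02,0,-0.012,0,0,0.36,0.306,0.02,0,-0.012,0,0,0.39,0.306,0.02,0,-0.012,0,0,0.39,0.306,0.02,0,-0.012,0,0,0.39,0.306,0.02,0,-0.012,0,0]
}}

```text
clock: 19.38
eef_pos: [0.53, 0.25, 0.1042]
tool_rot: [0.598, -0.377, -0.597, -0.379]
ft_force: [-0.5, 0.1, -0.7]
grip_width: 0.042
```

Run:
```python
from h import *
o=bot.get_obs();e=o["eef_pos"];print(o["clock"],e,R.from_quat(o["tool_rot"]).as_matrix().round(3).tolist(),o["ft_force"],np.round(o["joint_pos"],2))
s=shot("scene","sc22");s2=shot("side","sd22")
a=cv2.resize(s["im"][140:240,340:450,::-1],None,fx=4,fy=4,interpolation=cv2.INTER_CUBIC)[:400,:440];b=cv2.resize(s2["im"][165:265,225:335,::-1],None,fx=4,fy=4,interpolation=cv2.INTER_CUBIC)
cv2.imwrite("pics/c22.png",np.hstack([a,b])[:, :800])
cv2.imwrite("pics/c22.png",cv2.resize(np.hstack([a,b]),(800,364)))
```

```text
19.3833 [0.52999185 0.25001663 0.10422323] [[0.002, -0.904, -0.428], [0.002, -0.428, 0.904], [-1.0, -0.002, 0.001]] [-0.51154852  0.05889802 -0.74090104] [ 0.44  0.49  0.03  1.11  0.   -0.  ]
```

View pics/c22.png

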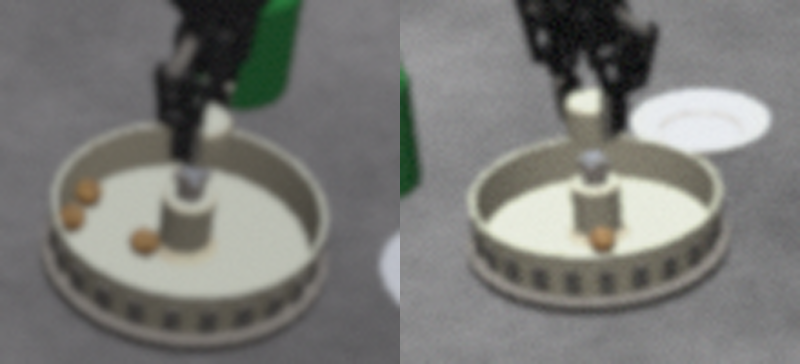

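Run:
```python
from h import *
for n in ["sd22","sc22"]:
    s=load(n);print(n,proj(s,[[.530,.250,.130],[.530,.250,.1145],[.530,.250,.1],[.529,.25,.083],[.529,.25,.075]]).round(1).tolist())
s=load("sd22")
cv2.imwrite("pics/z.png",cv2.resize(s["im"][175:245,245:315,::-1],None,fx=8,fy=8,interpolation=cv2.INTER_CUBIC))
```

```text
sd22 [[277.5, 192.3], [277.9, 197.2], [278.2, 201.7], [278.2, 207.0], [278.4, 209.4]]
sc22 [[394.7, 171.7], [394.1, 176.5], [393.5, 181.0], [392.6, 185.9], [392.2, 188.3]]
```

View pics/z.png

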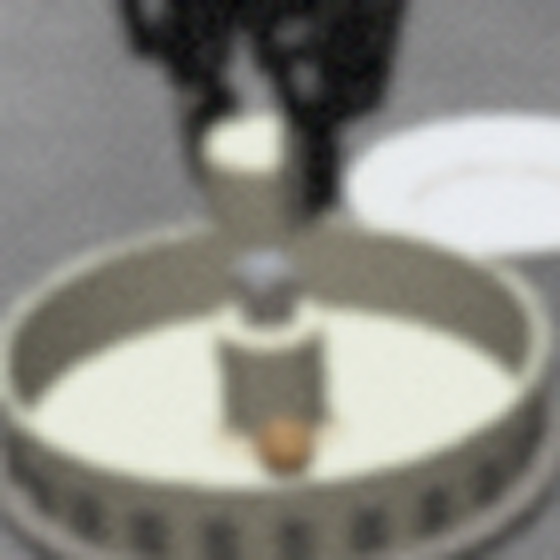

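Request:
{"fn": "apply_moves", "kwargs": {
  "targets": [0.03,0,0,0,0,0,0,0.055,0,0,0,0,0,0,0.07,0,0,0,0,0,0,0.08,0,0,0,0,0,0,0.08,0,0,0,0,0,0]
}}

```text
clock: 19.9
eef_pos: [0.5296, 0.251, 0.0844]
tool_rot: [0.598, -0.377, -0.598, -0.378]
ft_force: [-2.9, -1.2, 9.9]
grip_width: 0.0423
```

Request:
{"fn": "apply_moves", "kwargs": {
  "targets": [0.008,0,0,0,0,0,0,0.016,0,0,0,0,0,0,0.016,0,0,0,0,0,0]
}}

```text
clock: 20.15
eef_pos: [0.5302, 0.2512, 0.0816]
tool_rot: [0.599, -0.376, -0.597, -0.379]
ft_force: [-1.8, -1.4, 12.2]
grip_width: 0.0419
```

Request:
{"fn": "apply_moves", "kwargs": {
  "targets": [0.008,0,0,0,0,0,0,0.016,0,0,0,0,0,0,0.016,0,0,0,0,0,0]
}}

```text
clock: 20.4
eef_pos: [0.5304, 0.2514, 0.079]
tool_rot: [0.599, -0.376, -0.597, -0.379]
ft_force: [-4.6, -2.0, 15.1]
grip_width: 0.042
```

Request:
{"fn": "apply_moves", "kwargs": {
  "targets": [-0.03,0,0,0,0,0,0,-0.056,0.009,-0.003,0,0,0,0,-0.056,0.009,-0.003,0,0,0,0,-0.056,0.009,-0.003,0,0,0,0]
}}

```text
clock: 20.73
eef_pos: [0.5278, 0.2493, 0.0896]
tool_rot: [0.598, -0.377, -0.598, -0.378]
ft_force: [-0.2, 0.8, -1.4]
grip_width: 0.0425
```

Run:
```python
from h import *
o=bot.get_obs();e=o["eef_pos"];print(o["clock"],e,R.from_quat(o["tool_rot"]).as_matrix().round(3).tolist(),o["ft_force"],np.round(o["joint_pos"],2))
s=shot("wrist","w23");s2=shot("side","sd23")
cv2.imwrite("pics/z23.png",cv2.resize(s2["im"][175:245,245:315,::-1],None,fx=8,fy=8,interpolation=cv2.INTER_CUBIC))
m=(s["im"].min(-1)>225).astype(np.uint8);m[:,:262]=0;m[:,380:]=0;m[:250]=0;m[395:]=0
```

```text
20.7333 [0.52783055 0.24931957 0.08964007] [[0.002, -0.903, -0.43], [0.002, -0.43, 0.903], [-1.0, -0.002, 0.001]] [-0.15620669  0.81229624 -1.42375895] [ 0.44  0.5  -0.    1.07  0.   -0.  ]
```

View pics/w23.png

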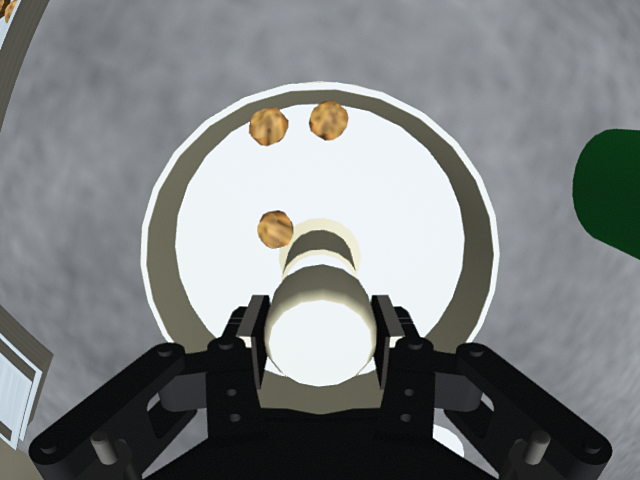

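View pics/z23.png

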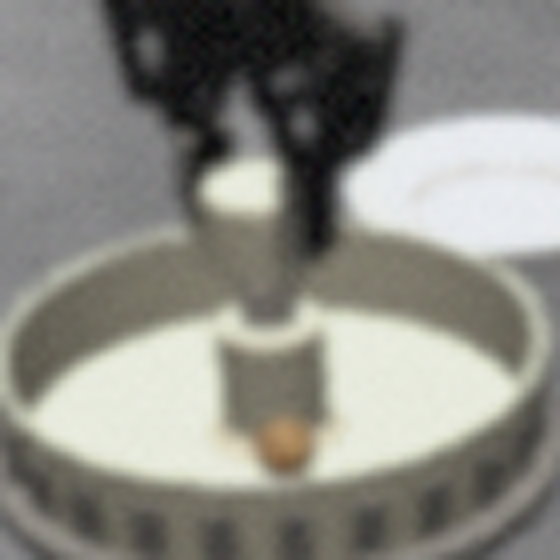

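Request:
{"fn": "apply_moves", "kwargs": {
  "targets": [0.012,0,0,0,0,0,0,0.024,0,0,0,0,0,0,0.024,0,0,0,0,0,0]
}}

```text
clock: 21.08
eef_pos: [0.5281, 0.2493, 0.0833]
tool_rot: [0.598, -0.377, -0.598, -0.378]
ft_force: [1.6, 0.1, 2.1]
grip_width: 0.0423
```

Request:
{"fn": "apply_moves", "kwargs": {
  "targets": [0.004,0,0,0,0,0,0,0.008,0,0,0,0,0,0,0.008,0,0,0,0,0,0]
}}

```text
clock: 21.33
eef_pos: [0.5283, 0.2494, 0.0819]
tool_rot: [0.598, -0.377, -0.597, -0.379]
ft_force: [0.3, -0.5, 2.9]
grip_width: 0.0426
```

Request:
{"fn": "apply_moves", "kwargs": {
  "targets": [0.004,0,0,0,0,0,0,0.008,0,0,0,0,0,0,0.008,0,0,0,0,0,0]
}}

```text
clock: 21.58
eef_pos: [0.5279, 0.2492, 0.0792]
tool_rot: [0.598, -0.377, -0.598, -0.378]
ft_force: [2.0, 0.4, 1.5]
grip_width: 0.0421
```

Request:
{"fn": "apply_moves", "kwargs": {
  "targets": [0.004,0,0,0,0,0,0,0.008,0,0,0,0,0,0,0.008,0,0,0,0,0,0]
}}

```text
clock: 21.83
eef_pos: [0.5276, 0.2491, 0.0768]
tool_rot: [-0.598, 0.377, 0.598, 0.378]
ft_force: [1.7, -0.2, -3.5]
grip_width: 0.0421
```

Request:
{"fn": "apply_moves", "kwargs": {
  "targets": [0.004,0,0,0,0,0,0,0.008,0,0,0,0,0,0,0.008,0,0,0,0,0,0]
}}

```text
clock: 22.08
eef_pos: [0.5272, 0.2491, 0.0748]
tool_rot: [-0.598, 0.377, 0.598, 0.378]
ft_force: [1.8, 0.3, -3.4]
grip_width: 0.0425
```

Request:
{"fn": "apply_moves", "kwargs": {
  "targets": [0.006,0,0,0,0,0,0,0.012,0,0,0,0,0,0,0.012,0,0,0,0,0,0]
}}

```text
clock: 22.33
eef_pos: [0.5277, 0.2493, 0.0733]
tool_rot: [0.598, -0.377, -0.598, -0.378]
ft_force: [0.3, -0.4, -0.2]
grip_width: 0.0426
```

Request:
{"fn": "apply_moves", "kwargs": {
  "targets": [0.006,0,0,0,0,0,0,0.012,0,0,0,0,0,0,0.012,0,0,0,0,0,0]
}}

```text
clock: 22.58
eef_pos: [0.5278, 0.2494, 0.0714]
tool_rot: [0.598, -0.377, -0.598, -0.379]
ft_force: [-3.9, -1.6, 11.7]
grip_width: 0.0418
```

Request:
{"fn": "apply_moves", "kwargs": {
  "targets": [0.006,0,0,0,0,0,0,0.012,0,0,0,0,0,0,0.012,0,0,0,0,0,0]
}}

```text
clock: 22.83
eef_pos: [0.5278, 0.2494, 0.069]
tool_rot: [0.598, -0.376, -0.598, -0.379]
ft_force: [-5.1, -2.3, 12.8]
grip_width: 0.0419
```

Request:
{"fn": "apply_moves", "kwargs": {
  "targets": [0.006,0,0,0,0,0,0,0.012,0,0,0,0,0,0,0.012,0,0,0,0,0,0]
}}

```text
clock: 23.08
eef_pos: [0.5279, 0.2494, 0.068]
tool_rot: [0.598, -0.376, -0.597, -0.379]
ft_force: [-8.5, -3.2, 22.6]
grip_width: 0.0422
```

Request:
{"fn": "apply_moves", "kwargs": {
  "targets": [0.004,0,0,0,0,0,0,0.008,0,0,0,0,0,0,0.008,0,0,0,0,0,0]
}}

```text
clock: 23.33
eef_pos: [0.528, 0.2495, 0.0679]
tool_rot: [0.599, -0.376, -0.597, -0.379]
ft_force: [-13.0, -5.3, 31.3]
grip_width: 0.0423
```

Request:
{"fn": "apply_moves", "kwargs": {
  "targets": [-0.003,0.002,0,0,0,0,0,-0.003,0.002,0,0,0,0,0,-0.003,0.002,0,0,0,0,0,-0.003,0.002,0,0,0,0,0]
}}

```text
clock: 23.67
eef_pos: [0.5279, 0.2495, 0.068]
tool_rot: [0.599, -0.376, -0.597, -0.38]
ft_force: [-9.7, -4.3, 27.3]
grip_width: 0.0423
```

Run:
```python
from h import *
s=shot("side","sd24");o=bot.get_obs();print(o["clock"],o["eef_pos"],o["ft_force"],o["grip_width"])
s3=shot("scene","sc24")
a=cv2.resize(s["im"][175:245,245:315,::-1],None,fx=5,fy=5,interpolation=cv2.INTER_CUBIC);b=cv2.resize(s3["im"][155:225,355:425,::-1],None,fx=5,fy=5,interpolation=cv2.INTER_CUBIC)
cv2.imwrite("pics/z24.png",np.hstack([a,b]))
o=bot.get_obs();print(o["clock"],o["eef_pos"],o["ft_force"])
```

```text
23.7167 [0.52795266 0.24941906 0.067983  ] [-8.91814904 -4.60061297 27.00776678] 0.041972115032134494
23.7667 [0.52794673 0.24944151 0.06795822] [-9.46006459 -4.79844579 27.21195236]
```

View pics/z24.png

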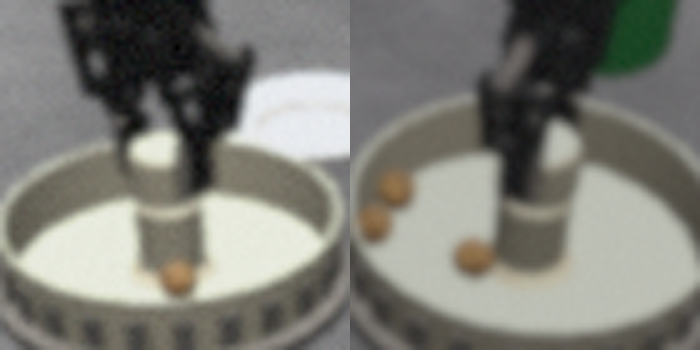

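View pics/sc24.png

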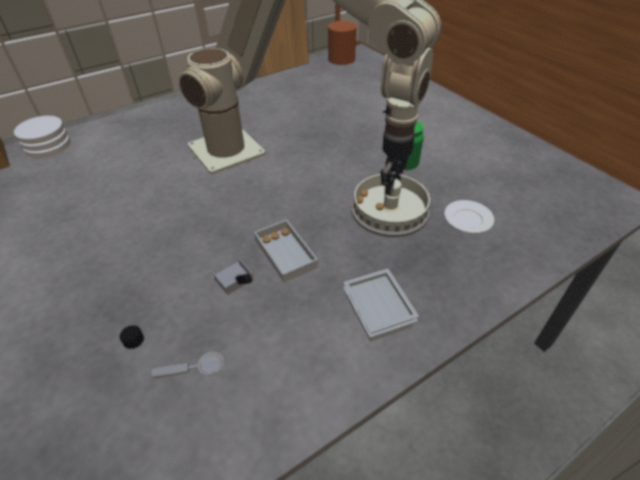

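Run:
```python
from workcell import bot
print(bot.job_done())
```

```text
the job is handed in; nothing more can be done
None
```

I finished the job and handed it in at about 24 s of the 72 s allowed, with the arm still holding the button down with the cap.

- **Biscuits:** I scooped three and tipped all three into the bowl. The pictures taken just before hand-in show three in the feeder and the other three still in the tray. The first push of the scoop stopped at about 17 N with only the front row of biscuits on the pan, so I took just those three.
- **Scoop:** it twisted about 2.4° in the fingers during that push. I corrected for this before setting it down, and the picture after letting go shows it lying flat.
- **Cap:** the first press did not click. It reached about 15 N with a sideways push, because the cap was about 2 mm off centre, and it probably moved the button part way down. I backed off, moved the cap about 2 mm and pressed again.
- **Click and press:** on the second press I read no peak above about 3 N. The force then dropped to about -3.5 N, and the cap met the stud at the height expected for a snapped-on cap. It then went down about 5 mm to a hard stop.
- **At hand-in:** the downward push was about 27 N, above the 16 N needed for fully down. About 10 N of sideways push remained.
- **Other things:** the canister, saucer, teaspoon and stacked trays look unmoved in the last scene picture.

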